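# Line up split core sections for the core photograph

### The arm

A 7-joint arm with a two-finger parallel gripper is mounted at the origin on the work surface. World frame = base frame: x ahead of the robot, y to its left, z up, the work surface at z = 0. Lengths are in m, angles in rad, forces in N, time in s.
With the tool pointing down it reaches from about 0.425 to 0.925 m from the base axis. Payload 6.8 kg.
Tool frame: the origin (TCP) lies at the very end of the fingers, on their centre line; the grasp point (between the pads) lies 19 mm behind it; y points along the fingers, z is the direction in which the jaws open and shut, and the axes are right-handed (so a half turn about y gives the same grasp; the last joint's range is limited). The gripper opens to 85 mm and grips with 20 to 120 N. Pads are 22 mm wide; open, the fingers measure 114 mm over their backs; the gripper's body (76 mm by 85 mm) begins 54 mm behind the grasp point. The pads swing forward as they close: fully open they stand 13 mm farther back than shut.
Start: joints at [1.154, 0.477, 0.022, 1.555, -0.011, 1.109, -0.083], TCP at [0.205, -0.643, 0.231] pointing down, gripper open.
Joint ranges: [-2.96, 2.96], [-0.34, 2.1], [-1.41, 1.46], [0.24, 2.44], [-1.37, 4.51], [0.17, 1.92], [-2.96, 2.96]. Speed limits (rad/s): [2.39, 2.39, 3.14, 3.14, 3.14, 3.14, 3.14].

### API

Orientations are given as a rotation vector (axis times angle).
In Python, from bench import r gives the robot as it stands.
- The arm moves only by the tool drive_tool, never from a script. Its argument "series" is a list of rows, each a list of 7 numbers: the shift along the tool's x, y, z in mm, then the turn, a rotation vector about the tool's x, y, z in degrees, then the finger opening in mm, from 0 to 85.4. In form: [[tx, ty, tz, wx, wy, wz, grip], ...]. A call has 1 to 5 rows; each row is the pose to reach, as a shift and turn from the pose measured when the call began, along the tool's axes at that moment; what a row does not reach only later rows make up. A row lasts 1/10 s, in which the tool goes at most 50 mm and 8.59 degrees, less where a joint would pass 70% of its speed; a pose out of reach is approached as far as the arm can. A call with a gripper value outside its range is refused whole. The fingers move at their own pace and stop on an object; "squeeze" is the grip in N (left out, the last holds). Time passes only in rows, so rows that repeat a pose let the fingers close. It gives the time, the measured TCP pose, the force and the opening at its end, in the units of the state.
- r.get_obs(): the state, without advancing time (a new reading comes with each control period).
- r.grab_frame(name): name is "scene" or "top"; returns a dict with "frame" (480x640x3 uint8, blue, green, red), "intrinsics" (3x3 intrinsics, pixels), "rvec" (rotation vector, rad) and "tvec" (3), from world to camera coordinates, as OpenCV has them. Camera axes: x right, y down, z forward; pixel columns grow to the right and rows downward; lengths in m; the calibration is good to about 2 mm. A picture is of the moment at which its call begins. There is no depth.
- r.hand_in(): hands the job in, once; it reports no verdict.
The state is a dict: "clock": time; "joints": joint angles; "qvel": joint speeds; "tau": joint torques, N m; "tcp_pos": TCP position; "orientation": TCP orientation; "contact_force": force on the tool from outside, world axes, zero at the start; "moment": the same for the moment, N m; "grip_width": finger opening in m.
Only numpy, scipy, OpenCV 4.12 (cv2) and the standard library are available. Lean on these libraries where they do the work, as an engineer would, in place of code of your own. Each camera call takes 0.05 s, during which the arm holds its last target.

### The job

Get the core layout board ready for its photograph and take it: stand every sample tube from the board in the tube rack, cap up and one to a cell, and slide every split core section along the board, without lifting it, until the edge of its end nearest the line just meets the black scribed line, square to it. Then, with everything in place, press the button of the camera release box fully down and let go; leave the jug and the tape measure alone.

Things in the scene. Friction and masses are not known exactly. Their poses are not given: they have to be found in the camera images.
- line (a point): the middle of the black line scribed across the layout board, 3 mm wide, on the board's top face. The line runs the board's whole 360 mm width along this point's x axis; its y axis is square to the line and points from the core sections' side (-y) to the side where the tubes stand (+y). There is no stop or guide at the line
- board: layout board: flat white sheet with aluminium edges, fixed on the bench, 360 mm (x) by 420 mm (y), 15 mm thick, so its top face is 15 mm above the bench; origin under its centre, axes as the line's. The line is 50 mm to the +y side of its centre
- rack: tube rack, white plastic, fixed on the bench: one row of four open-topped square cells; origin at the centre of its underside on the bench. 180 mm long along its x axis (the row), 48 mm wide (y), 72 mm tall; cells 40 x 40 mm inside, walls and floor 4 mm. It stands either on the left or on the right of the board, the release box on the other side
- shutter (a joint): travel of the round black push button (36 mm across) on the release box: 0 = out, 0.006 m = fully down; a spring of about 4 N at full travel pushes it back out
- shutter_top (a point): centre of the top of the push button, which is pressed straight down. It sits in a steel housing on top of the release box, a fixed grey box 130 x 85 x 34 mm
- jug: bystander: clear plastic measuring jug, 104 mm across and 145 mm tall with a side handle, origin under its centre; leave it where it stands
- tape: bystander: blue tape measure, 75 x 40 x 68 mm, origin under its centre; leave it where it is
- cell1 (a point): centre of the mouth of rack cell 1, 72 mm above the bench (cells 44 mm apart along the rack's x axis; cell floor 68 mm below)
- cell2 (a point): centre of the mouth of rack cell 2, 72 mm above the bench (cells 44 mm apart along the rack's x axis; cell floor 68 mm below)
- cell3 (a point): centre of the mouth of rack cell 3, 72 mm above the bench (cells 44 mm apart along the rack's x axis; cell floor 68 mm below)
- cell4 (a point): centre of the mouth of rack cell 4, 72 mm above the bench (cells 44 mm apart along the rack's x axis; cell floor 68 mm below)
- core_a_mid (a point): centre (half-way up) of a split core section: half-round liner of layered brown-grey sediment with flat-footed black end caps, loose, about 0.40 kg (x 0.7 to 1.4). 130 mm long (its y axis), 54 mm wide, 33 mm tall; lies flat on the board, centre 16.5 mm above it, and slides. Its +y end is the one nearest the line at the start. None if absent
- core_a_end (a point): the middle of the foot of that section's outer end-cap face at its +y end, on the board's top face: the edge that has to meet the line
- core_b_mid (a point): centre (half-way up) of a split core section: half-round liner of layered brown-grey sediment with flat-footed black end caps, loose, about 0.45 kg (x 0.7 to 1.4). 145 mm long (its y axis), 54 mm wide, 33 mm tall; lies flat on the board, centre 16.5 mm above it, and slides. Its +y end is the one nearest the line at the start. None if absent
- core_b_end (a point): the middle of the foot of that section's outer end-cap face at its +y end, on the board's top face: the edge that has to meet the line
- core_c_mid (a point): centre (half-way up) of a split core section: half-round liner of layered brown-grey sediment with flat-footed black end caps, loose, about 0.50 kg (x 0.7 to 1.4). 160 mm long (its y axis), 54 mm wide, 33 mm tall; lies flat on the board, centre 16.5 mm above it, and slides. Its +y end is the one nearest the line at the start. None if absent
- core_c_end (a point): the middle of the foot of that section's outer end-cap face at its +y end, on the board's top face: the edge that has to meet the line
- tube1_mid (a point): centre (half-way up) of a self-standing sample tube, loose, about 75 g: clear tube 29 mm across, 115 mm tall over its blue ribbed screw cap (35 mm across, the top 16 mm), flat foot; it stands upright on the board at the start (centre 57.5 mm above its foot), z axis towards the cap. None if absent
- tube2_mid (a point): centre (half-way up) of a self-standing sample tube, loose, about 75 g: clear tube 29 mm across, 115 mm tall over its blue ribbed screw cap (35 mm across, the top 16 mm), flat foot; it stands upright on the board at the start (centre 57.5 mm above its foot), z axis towards the cap. None if absent
- tube3_mid (a point): centre (half-way up) of a self-standing sample tube, loose, about 75 g: clear tube 29 mm across, 115 mm tall over its blue ribbed screw cap (35 mm across, the top 16 mm), flat foot; it stands upright on the board at the start (centre 57.5 mm above its foot), z axis towards the cap. None if absent
- tube4_mid (a point): centre (half-way up) of a self-standing sample tube, loose, about 75 g: clear tube 29 mm across, 115 mm tall over its blue ribbed screw cap (35 mm across, the top 16 mm), flat foot; it stands upright on the board at the start (centre 57.5 mm above its foot), z axis towards the cap. None if absent

How it is judged:
On the way, in this order (a step that is already met when the one before it is completed fails the run):
1. all tubes stand in the rack and all core sections have their end edge on the line (y of core_a_end in the frame of line between -0.004 and 0.004 m and x of core_a_end in the frame of line between -0.16 and 0.16 m and z of each of core_a_end, core_b_end, core_c_end in the frame of line below 0.006 m and angle between the y axis of each of core_a_mid, core_b_mid, core_c_mid and the y axis of line, either way round below 0.07 rad and y of core_b_end in the frame of line between -0.004 and 0.004 m and x of core_b_end in the frame of line between -0.16 and 0.16 m and y of core_c_end in the frame of line between -0.004 and 0.004 m and x of core_c_end in the frame of line between -0.16 and 0.16 m and x of tube1_mid in the frame of rack between -0.088 and 0.088 m and y of tube1_mid in the frame of rack between -0.022 and 0.022 m and z of tube1_mid in the frame of rack between 0.045 and 0.07 m and angle between each of tube1_mid, tube2_mid, tube3_mid, tube4_mid's own z axis and vertical below 0.3 rad and x of tube2_mid in the frame of rack between -0.088 and 0.088 m and y of tube2_mid in the frame of rack between -0.022 and 0.022 m and z of tube2_mid in the frame of rack between 0.045 and 0.07 m and x of tube3_mid in the frame of rack between -0.088 and 0.088 m and y of tube3_mid in the frame of rack between -0.022 and 0.022 m and z of tube3_mid in the frame of rack between 0.045 and 0.07 m and x of tube4_mid in the frame of rack between -0.088 and 0.088 m and y of tube4_mid in the frame of rack between -0.022 and 0.022 m and z of tube4_mid in the frame of rack between 0.045 and 0.07 m), for 0.3 s.
2. the release button is pressed fully down with everything in place (all of step 1 and value of joint shutter above 0.0045 m), for 0.05 s.
At the end, for the whole second after the job is handed in: Every tube stands cap up on a rack cell floor, leaning under 0.3 rad; every core section lies flat on the board, the middle of its end edge within 4 mm of the line's middle and square to it within 0.07 rad; the button is out again; all at rest (all of step 1 and linear speed of each of core_a, core_b, core_c, tube1, tube2, tube3, tube4 below 0.02 m/s and value of joint shutter below 0.002 m); the robot touches nothing.
It fails at once if a bystander (jug, tape measure) was moved more than 25 mm or tipped (distance of any of jug, tape from where it was at the start of the episode above 0.025 m or angle between any of jug, tape's own z axis and vertical above 0.4 rad).
It fails at once if a core section was lifted more than 20 mm off the board or tipped up more than 0.3 rad (z of any of core_a_mid, core_b_mid, core_c_mid in the frame of line above 0.0365 m or angle between any of core_a_mid, core_b_mid, core_c_mid's own z axis and vertical above 0.3 rad).
Of core_a, core_b, core_c only 2 to 3 are there at a start; the rules pass over those that are not, and their reading is None.
Of tube1, tube2, tube3, tube4 only 3 to 4 are there at a start; the rules pass over those that are not, and their reading is None.
At some moment in a run one of core_a, core_b, core_c may be knocked a few centimetres aside while the robot is not near it.
It also fails if it takes over 210 s, if anything falls off the work surface, if the arm or the gripper's body presses on something with over 40 N, if the wrist force passes 120 N, or if a joint passes its speed limit or range.

## Working session

There is one attempt and no reset: what is moved stays moved. The work goes in short steps, Python scripts to look and compute and a tool call to move; the robot and the scene stay as the last step left them, time stands still between calls to the robot, and variables do not carry over. Pictures are saved under pics/ and viewed, and the job is handed in when it is done.

Besides the shell and the picture viewer there is one more tool, called after ">>>" in YAML: its name, and indented under it one key for each argument. drive_tool: Moves the arm, as the interface text tells. Its arguments: {"type":"object","properties":{"series":{"type":"array","items":{"type":"array","items":{"type":"number"}}},"squeeze":{"type":"number"}},"required":["series"]}

```bash
ls; mkdir -p pics
python3 - <<'E'
from bench import r
import cv2,numpy as np
print(r.get_obs())
for n in ("scene","top"):
    f=r.grab_frame(n); cv2.imwrite(f"pics/{n}0.png",f["frame"]); print(n,f["intrinsics"],f["rvec"],f["tvec"])
E
```

```text
pics
{'clock': 0.0, 'joints': array([ 1.15392882,  0.47783668,  0.02234345,  1.55645965, -0.01152529,
        1.10933755, -0.08310359]), 'qvel': array([ 1.23752331e-03, -2.08455376e-03, -4.21823712e-05, -9.47953608e-04,
        5.74720281e-04,  1.46970428e-03, -1.84278629e-04]), 'tau': array([-1.21029858e-03, -5.96451902e+01,  1.60721295e+00, -2.81200737e+01,
        1.24255262e-02,  9.34130891e-03,  8.16309034e-05]), 'tcp_pos': array([ 0.20492506, -0.64249879,  0.23029782]), 'orientation': array([-0.3202595 ,  2.05707506, -2.05319061]), 'contact_force': array([0.22981536, 0.78752357, 0.09633716]), 'moment': array([-0.00137333, -0.04351092, -0.01316461]), 'grip_width': 0.08546981765794823}
scene [[600.70615011   0.         320.45080584]
 [  0.         600.70615011 248.61283031]
 [  0.           0.           1.        ]] [ 1.81156141  1.85171677 -0.64179569] [ 0.02290175 -0.38647922  1.71374819]
top [[527.88882641   0.         319.41004158]
 [  0.         527.88882641 241.63857071]
 [  0.           0.           1.        ]] [ 2.12208521 -2.10445715  0.1701643 ] [0.0097415  0.54205648 1.08025128]
```

View pics/scene0.png

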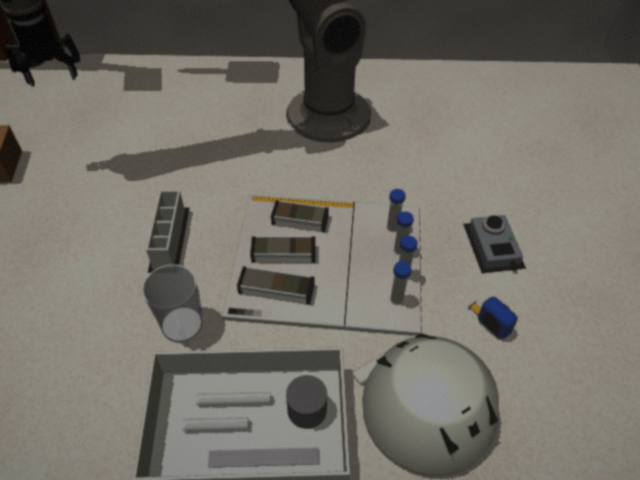

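View pics/top0.png

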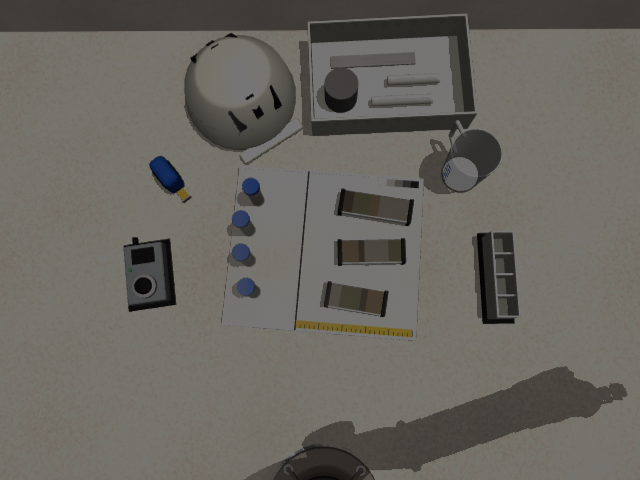

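The scene view shows three cores near (300,215), (283,249) and (276,285), four tubes at columns 397–409, the rack at (165,230), the release box at (495,240), and the jug at (175,300). The top view agrees: the line runs from (307,172) to (297,330), the rack is at (498,278), and the button at (145,286). Next I'll zoom in on these.

```bash
cat > h.py <<'E'
from bench import r
import cv2,numpy as np
class C:
    def __init__(s,n):
        f=r.grab_frame(n); s.im=f["frame"].copy(); s.K=np.array(f["intrinsics"],float); s.rv=np.array(f["rvec"],float); s.t=np.array(f["tvec"],float).ravel()
        s.R=cv2.Rodrigues(s.rv)[0]; s.c=-s.R.T@s.t
    def ray(s,uv):
        uv=np.atleast_2d(np.array(uv,float)); d=np.c_[uv,np.ones(len(uv))]@np.linalg.inv(s.K).T@s.R; return d/np.linalg.norm(d,axis=1)[:,None]
    def pl(s,uv,z):
        d=s.ray(uv); return s.c+d*((z-s.c[2])/d[:,2])[:,None]
    def px(s,P):
        return cv2.projectPoints(np.atleast_2d(np.array(P,float)),s.rv,s.t,s.K,None)[0].reshape(-1,2)
def tri(a,ua,b,ub):
    da=a.ray(ua)[0];db=b.ray(ub)[0]
    A=np.c_[da,-db];x=np.linalg.lstsq(A,b.c-a.c,rcond=None)[0]
    p=a.c+da*x[0];q=b.c+db*x[1];return (p+q)/2,np.linalg.norm(p-q)
def crop(im,x0,y0,x1,y1,k,name):
    c=cv2.resize(im[y0:y1,x0:x1],None,fx=k,fy=k,interpolation=cv2.INTER_CUBIC)
    c=cv2.convertScaleAbs(c,alpha=1.6); cv2.imwrite(name,c)
E
python3 - <<'E'
from h import *
t=C("top");s=C("scene")
print(t.c,s.c)
crop(t.im,215,160,435,345,3.6,"pics/t1.png")
hs={}
for n,c in(("top",t),("scene",s)):
    hsv=cv2.cvtColor(c.im,cv2.COLOR_BGR2HSV)
    m=cv2.inRange(hsv,(105,110,50),(130,255,255))
    k,l,st,ce=cv2.connectedComponentsWithStats(m)
    for i in range(1,k):
        if st[i,4]>20: print(n,st[i],ce[i].round(1))
E
```

```text
[ 0.33402465 -0.01414471  1.16150352] [ 1.37246348 -0.00447702  1.0968808 ]
top [149 156  29  31 491] [163.3 170.8]
top [242 178  17  17 212] [250.1 185.7]
top [232 211  17  16 203] [240.2 218.2]
top [232 244  17  16 205] [240.3 251.6]
top [242 279  12  16 145] [247.5 285.7]
scene [391 189  14  14 144] [397.2 195.3]
scene [397 212  16  14 173] [404.5 218.3]
scene [401 236  16  15 186] [408.1 242.8]
scene [394 261  17  17 209] [402.1 268.8]
scene [483 298  34  33 565] [499.8 312.7]
```

View pics/t1.png

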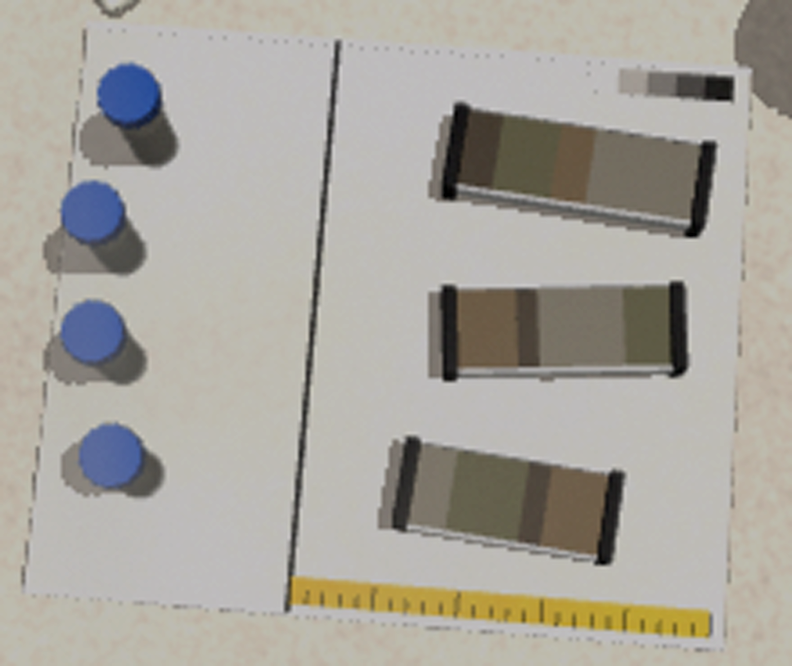

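Run:
```python
from h import *
t=C("top");s=C("scene")
T=[(250.1,185.7),(240.2,218.2),(240.3,251.6),(247.5,285.7)]
S=[(402.1,268.8),(408.1,242.8),(404.5,218.3),(397.2,195.3)]
for a,b in zip(T,S):
    p,e=tri(t,a,s,b); print("tube",p.round(4),round(e,4),t.pl(a,.13)[0].round(4),s.pl(b,.122)[0].round(4))
crop(t.im,465,220,530,335,5.2,"pics/t2.png"); crop(t.im,115,230,185,320,6,"pics/t3.png")
crop(s.im,140,180,230,350,3.5,"pics/s2.png"); crop(s.im,460,200,530,280,7,"pics/s3.png")
crop(s.im,220,185,440,340,3.6,"pics/s1.png")
from scipy.spatial.transform import Rotation as Ro
print(Ro.from_rotvec(r.get_obs()["orientation"]).as_matrix().round(3))
```

```text
tube [0.6434 0.1544 0.1253] 0.0018 [0.642  0.1546 0.13  ] [0.6411 0.1541 0.122 ]
tube [0.5751 0.1718 0.1253] 0.0025 [0.5741 0.1722 0.13  ] [0.5726 0.1711 0.122 ]
tube [0.5067 0.169  0.1251] 0.0025 [0.506  0.1694 0.13  ] [0.5041 0.1682 0.122 ]
tube [0.4387 0.1547 0.1249] 0.0026 [0.4382 0.1526 0.13  ] [0.4357 0.1565 0.122 ]
[[-0.953 -0.     0.304]
 [-0.304  0.001 -0.953]
 [ 0.    -1.    -0.001]]
```

View pics/t2.png

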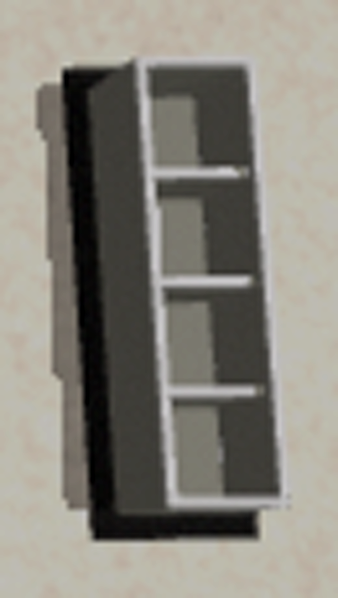

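View pics/t3.png

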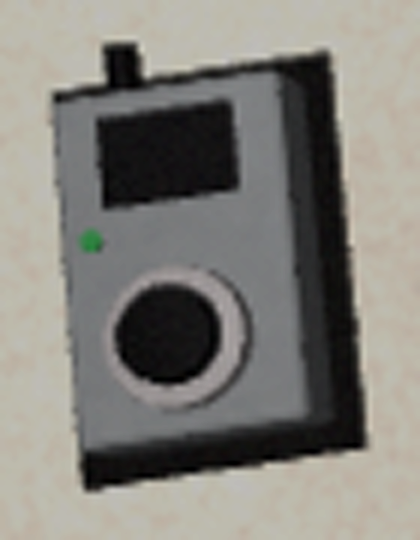

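View pics/s2.png

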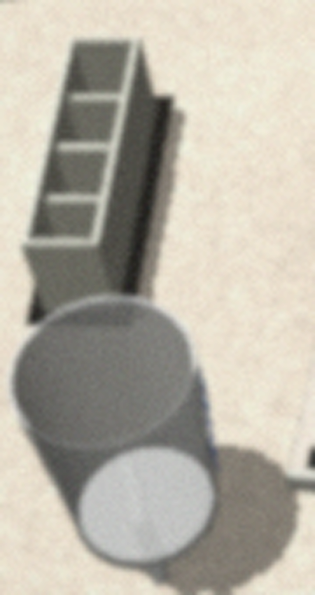

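View pics/s3.png

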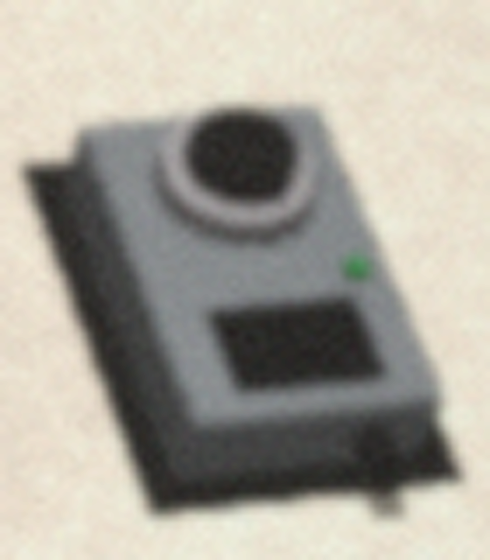

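View pics/s1.png

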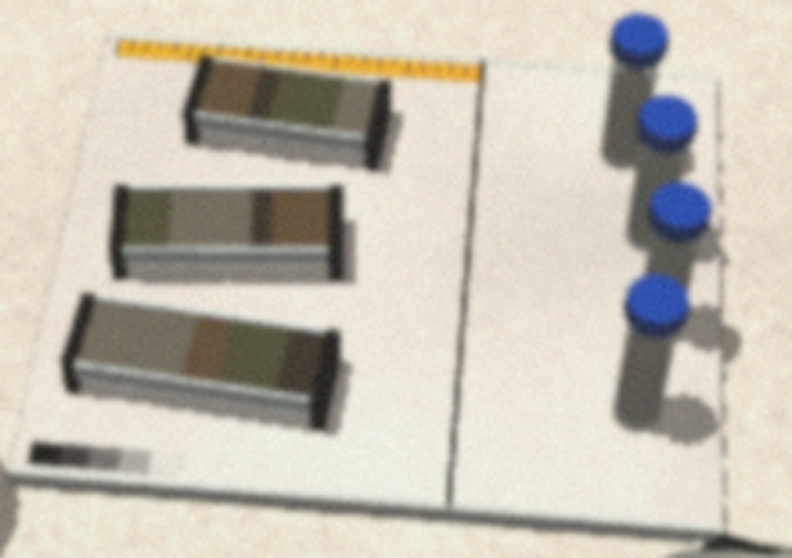

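The rack's rim corners are at top pixels (491.5,231.5), (513,231.5), (519.8,316.7) and (497.7,317). The button is at (142.8,285.5) in the top view and (494.6,222) in the scene view. The cores are straight-sided, with dark end caps.

```bash
cat >> h.py <<'E'
def line_fit(t,excl=None):
    g=cv2.cvtColor(t.im,cv2.COLOR_BGR2GRAY).astype(float)
    pts=[]
    for v in range(178,324):
        xc=307+(297-307)*(v-172)/(330-172.)
        u=np.arange(int(xc)-6,int(xc)+8); row=g[v,u]
        w=np.clip(np.median(row)-15-row,0,None)
        if w.sum()>20 and row.min()<90 and (row<90).sum()<4: pts.append(((u*w).sum()/w.sum(),v))
    P=t.pl(pts,.015)
    c=P.mean(0)
    for _ in range(3):
        d=np.linalg.svd(P-P.mean(0))[2][0]; n=np.array([-d[1],d[0],0]); res=(P-P.mean(0))@n; P=P[abs(res)<.002]
    d=d*np.sign(d[0]); return P.mean(0),d,len(P)
def caps(t):
    g=cv2.cvtColor(t.im,cv2.COLOR_BGR2GRAY)
    m=((g<48)).astype(np.uint8)*255
    m[:,:300]=0;m[:,428:]=0;m[:186]=0;m[335:]=0
    k,l,st,ce=cv2.connectedComponentsWithStats(m); out=[]
    for i in range(1,k):
        if st[i,4]>35 and st[i,3]>15:
            ys,xs=np.where(l==i); P=t.pl(np.c_[xs,ys],.048)[:,:2]
            box=cv2.minAreaRect((P*1000).astype(np.float32)); out.append((P.mean(0),box,st[i]))
    return out
E
python3 - <<'E'
from h import *
t=C("top");s=C("scene")
c,d,n=line_fit(t); print("line",c,d,n,np.degrees(np.arctan2(d[1],d[0])))
for o in caps(t): print(o[0].round(4),o[1],o[2])
rk=t.pl([(491.5,231.5),(513.1,231.5),(519.8,316.7),(497.7,317.1)],.072); print(rk.round(4),rk.mean(0))
for i in range(4): print(np.linalg.norm(rk[i]-rk[(i+1)%4]))
print("btn",tri(t,(142.8,285.5),s,(494.6,222.1)))
bc=t.pl(np.array([(85,30),(338,40),(750,70),(722,648),(290,610),(25,590)])/3.6+[215,160],.015); print(bc.round(4))
E
```

```text
line [0.52985922 0.05470191 0.015     ] [ 9.97474903e-01 -7.10198459e-02  2.77709811e-31] 146 -4.072565886648818
[ 0.6322 -0.0414] ((629.3069458007812, -41.86521911621094), (30.394472122192383, 59.00967788696289), 81.04987335205078) [338 189  17  27 310]
[ 0.6074 -0.1794] ((607.6324462890625, -179.2672882080078), (9.796764373779297, 58.043487548828125), 79.33706665039062) [405 200   9  26 107]
[ 0.52  -0.029] ((520.353271484375, -29.215106964111328), (56.45023727416992, 9.919012069702148), 3.0677943229675293) [337 239   6  27 120]
[ 0.5221 -0.1636] ((523.2805786132812, -164.10525512695312), (8.490618705749512, 56.31962966918945), 88.978515625) [401 238   5  27 112]
[ 0.5225 -0.0747] ((522.6824340820312, -74.38240051269531), (43.60067367553711, 11.449089050292969), 2.6907308101654053) [358 241   7  21 107]
[ 0.4299 -0.0035] ((429.783203125, -3.4641876220703125), (9.017302513122559, 52.91635513305664), 80.93257141113281) [324 282   8  26 111]
[ 0.4193 -0.0786] ((419.2884521484375, -78.57859802246094), (11.599845886230469, 44.48324966430664), 80.94058227539062) [359 289   9  22 121]
[ 0.4114 -0.122 ] ((411.43829345703125, -122.00137329101562), (9.287165641784668, 53.8592529296875), 82.15969848632812) [380 291   8  26 112]
[[ 0.5617 -0.3461  0.072 ]
 [ 0.5619 -0.3909  0.072 ]
 [ 0.3856 -0.3944  0.072 ]
 [ 0.3843 -0.3499  0.072 ]] [ 0.47338122 -0.37031279  0.072     ]
0.04479442536661738
0.1764322384599539
0.044533486836798614
0.17741224601088532
btn (array([0.4450146 , 0.38980007, 0.0483767 ]), np.float64(0.00042628481255553677))
[[ 0.7173  0.2011  0.015 ]
 [ 0.7112  0.0408  0.015 ]
 [ 0.6923 -0.2171  0.015 ]
 [ 0.337  -0.1916  0.015 ]
 [ 0.3566  0.0643  0.015 ]
 [ 0.3668  0.2235  0.015 ]]
```

```bash
cat >> h.py <<'E'
from scipy.spatial.transform import Rotation as Ro
def go(x,y,z,yaw=None,ref=None):
    """print shift/turn in tool axes to reach world TCP, tool z yaw (deg), pointing down"""
    o=r.get_obs(); R=Ro.from_rotvec(o["orientation"]).as_matrix()
    d=R.T@(np.array([x,y,z])-o["tcp_pos"])*1000
    cy=np.degrees(np.arctan2(R[1,2],R[0,2]))
    if yaw is None: yaw=cy
    yw=(yaw-cy+90)%180-90+cy if False else yaw
    a=np.radians(yw); Z=np.array([np.cos(a),np.sin(a),0]);Y=np.array([0,0,-1.]);X=np.cross(Y,Z)
    w=Ro.from_matrix(R.T@np.c_[X,Y,Z]).as_rotvec(degrees=True)
    print("move",d.round(1),"turn",w.round(2),"| now",o["tcp_pos"].round(4),"yaw",round(cy,2),"grip",round(o["grip_width"],4),"F",o["contact_force"].round(1),"t",o["clock"])
E
python3 - <<'E'
from h import *
s=C("scene")
rk=s.pl(np.array([(72,40),(140,40),(98,245),(25,245)])/3.5+[140,180],.072); print(rk.round(4),rk.mean(0))
go(.47,-.37,.24,-94)
E
```

```text
[[ 0.3898 -0.393   0.072 ]
 [ 0.3886 -0.3473  0.072 ]
 [ 0.5651 -0.3442  0.072 ]
 [ 0.5663 -0.3895  0.072 ]] [ 0.47745135 -0.36849616  0.072     ]
move [-335.3   -8.7 -179.7] turn [ 1.000e-02  2.169e+01 -0.000e+00] | now [ 0.2052 -0.643   0.2312] yaw -72.31 grip 0.0855 F [-1.1  0.7  0.8] t 0.45
```

>>> drive_tool:
  series:
    - [-335,0,-180,0,21.7,0,60]
    - [-335,0,-180,0,21.7,0,60]
    - [-335,0,-180,0,21.7,0,60]
    - [-335,0,-180,0,21.7,0,60]
    - [-335,0,-180,0,21.7,0,60]

```text
clock: 0.95
tcp_pos: [0.3803, -0.4618, 0.2315]
orientation: [-0.077, -2.186, 2.186]
contact_force: [0.6, -0.4, 0.1]
grip_width: 0.0598
```

```bash
python3 -c "
from h import *
go(.47,-.37,.24,-94);go(.438,.155,.23,-94)"
```

```text
move [-83.1  -8.5 -97.9] turn [-0.02 -0.01 -0.02] | now [ 0.3803 -0.4618  0.2315] yaw -94.01 grip 0.0598 F [ 0.6 -0.4  0.1] t 0.95
move [ -14.4    1.4 -619.3] turn [-0.02 -0.01 -0.02] | now [ 0.3803 -0.4618  0.2315] yaw -94.01 grip 0.0598 F [ 0.6 -0.4  0.1] t 0.95
```

```bash
python3 -c "
from h import *
go(.506,.1695,.22,-94)"
```

```text
move [ -81.2   11.4 -638.6] turn [-0.02 -0.01 -0.02] | now [ 0.3803 -0.4618  0.2315] yaw -94.01 grip 0.0598 F [ 0.6 -0.4  0.1] t 0.95
```

>>> drive_tool:
  series:
    - [-81,11,-638,0,0,0,60]
    - [-81,11,-638,0,0,0,60]
    - [-81,11,-638,0,0,0,60]
    - [-81,11,-638,0,0,0,60]
    - [-81,11,-638,0,0,0,60]

```text
clock: 1.45
tcp_pos: [0.4283, -0.2164, 0.2274]
orientation: [-0.078, -2.185, 2.187]
contact_force: [1.7, 0.1, 0.3]
grip_width: 0.0599
```

>>> drive_tool:
  series:
    - [-50,6,-390,0,0,0,60]
    - [-50,6,-390,0,0,0,60]
    - [-50,6,-390,0,0,0,60]
    - [-50,6,-390,0,0,0,60]
    - [-50,6,-390,0,0,0,60]

```text
clock: 1.95
tcp_pos: [0.4772, 0.0287, 0.2237]
orientation: [-0.08, -2.186, 2.188]
contact_force: [1.8, -1.2, -0.7]
grip_width: 0.0601
```

```bash
python3 -c "
from h import *
go(.506,.1695,.22,-94)"
```

```text
move [ -18.8    3.7 -142.5] turn [-0.05 -0.04 -0.13] | now [0.4772 0.0287 0.2237] yaw -94.04 grip 0.0601 F [ 1.8 -1.2 -0.7] t 1.95
```

>>> drive_tool:
  series:
    - [-19,4,-142.5,0,0,0,60]
    - [-19,4,-142.5,0,0,0,60]
    - [-19,4,-142.5,0,0,0,60]
    - [-19,4,-142.5,0,0,0,60]
    - [-19,4,-142.5,0,0,0,60]

```text
clock: 2.45
tcp_pos: [0.5061, 0.1706, 0.2195]
orientation: [-0.077, -2.187, 2.189]
contact_force: [0.4, -0.7, -0.5]
grip_width: 0.0597
```

```bash
python3 -c "
from h import *
go(.506,.1695,.104,-94)
t=C('top');s=C('scene')
crop(t.im,200,150,320,320,3.5,'pics/t4.png')
crop(s.im,340,100,480,300,3,'pics/s4.png')"
```

```text
move [  0.3 115.5   1. ] turn [-0.04  0.11 -0.12] | now [0.5061 0.1706 0.2195] yaw -93.89 grip 0.0597 F [ 0.4 -0.7 -0.5] t 2.45
```

View pics/s4.png

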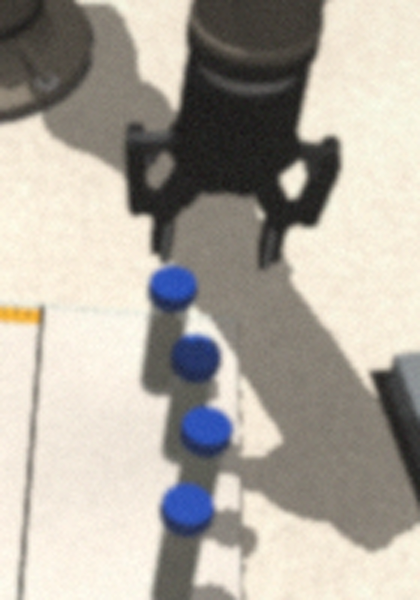

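The gripper is above the second tube, its fingers spread along y at crop (160,245) and (268,262). The shadowed cap lies underneath, so I'll go down and grip.

>>> drive_tool:
  series:
    - [0,40,1,0,0,0,60]
    - [0,80,1,0,0,0,60]
    - [0,115,1,0,0,0,60]
    - [0,115,1,0,0,0,60]
    - [0,115,1,0,0,0,20]
  squeeze: 30

```text
clock: 3.05
tcp_pos: [0.5066, 0.1656, 0.1051]
orientation: [-0.082, -2.182, 2.187]
contact_force: [-0.2, 0.6, 1.0]
grip_width: 0.047
```

>>> drive_tool:
  series:
    - [0,0,0,0,0,0,20]
    - [0,0,0,0,0,0,20]
    - [0,0,0,0,0,0,20]
    - [0,-50,0,0,0,0,20]
    - [0,-100,0,0,0,0,20]

```text
clock: 3.55
tcp_pos: [0.5054, 0.1655, 0.2058]
orientation: [-0.079, -2.18, 2.187]
contact_force: [1.3, -0.0, -1.1]
grip_width: 0.0339
```

```bash
python3 -c "
from h import *
go(.497,-.369,.205,-90)
t=C('top');s=C('scene')
crop(s.im,340,100,480,300,3,'pics/s5.png')"
```

```text
move [-30.9   2.6 533.7] turn [-0.19 -4.22  0.07] | now [0.5054 0.1655 0.2058] yaw -94.22 grip 0.0339 F [ 1.3 -0.  -1.1] t 3.55
```

View pics/s5.png

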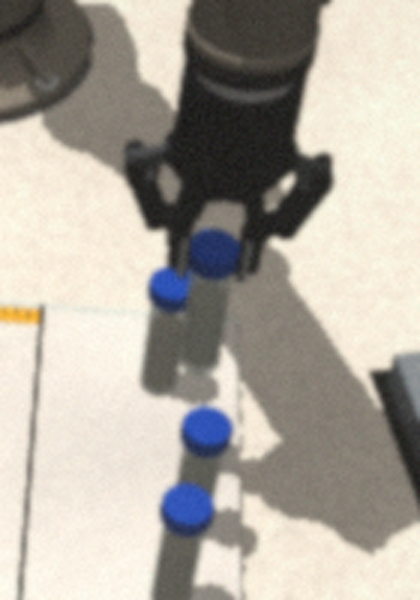

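>>> drive_tool:
  series:
    - [-31,0,533,0,-4.2,0,20]
    - [-31,0,533,0,-4.2,0,20]
    - [-31,0,533,0,-4.2,0,20]
    - [-31,0,533,0,-4.2,0,20]
    - [-31,0,533,0,-4.2,0,20]

```text
clock: 4.15
tcp_pos: [0.5041, -0.086, 0.2085]
orientation: [0.017, 2.216, -2.212]
contact_force: [0.5, 1.2, -1.2]
grip_width: 0.0336
```

```bash
python3 -c "
from h import *
go(.497,-.369,.205,-90)"
```

```text
move [  7.    2.9 283. ] turn [ 0.09 -0.02 -0.85] | now [ 0.5041 -0.086   0.2085] yaw -90.02 grip 0.0336 F [ 0.5  1.2 -1.2] t 4.15
```

>>> drive_tool:
  series:
    - [7,0,283,0,0,0,20]
    - [7,0,283,0,0,0,20]
    - [7,0,283,0,0,0,20]
    - [7,0,283,0,0,0,20]
    - [7,0,283,0,0,0,20]

```text
clock: 4.65
tcp_pos: [0.4976, -0.336, 0.2083]
orientation: [0.017, 2.215, -2.212]
contact_force: [2.1, 0.6, -0.7]
grip_width: 0.0337
```

>>> drive_tool:
  series:
    - [0,0,33,0,0,0,20]
    - [0,0,33,0,0,0,20]
    - [0,0,33,0,0,0,20]

```text
clock: 4.95
tcp_pos: [0.4971, -0.3694, 0.208]
orientation: [0.019, 2.216, -2.213]
contact_force: [0.5, 0.3, -0.3]
grip_width: 0.034
```

```bash
python3 -c "
from h import *
go(.497,-.369,.094,-90)
t=C('top');s=C('scene')
crop(t.im,440,200,560,340,3.5,'pics/t6.png')
crop(s.im,100,100,240,280,3,'pics/s6.png')"
```

```text
move [  1.8 114.   -0.3] turn [ 0.09 -0.11 -0.88] | now [ 0.4971 -0.3694  0.208 ] yaw -90.11 grip 0.034 F [ 0.5  0.3 -0.3] t 4.95
```

View pics/s6.png

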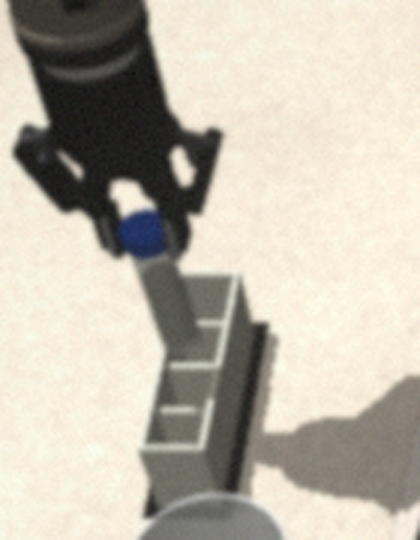

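View pics/t6.png

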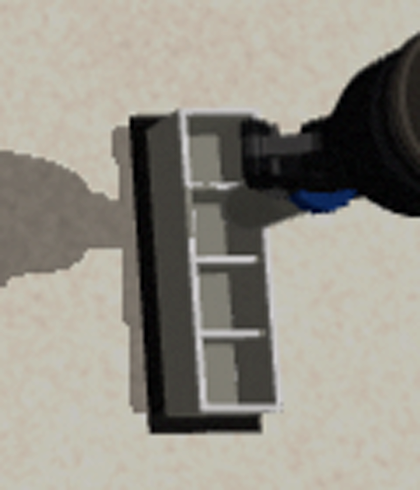

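The tube hangs in the grip, with its cap at about (148,177) and its foot at about (161,216) in the scene view. I'll check that against where it should be.

```bash
python3 -c "
from h import *
s=C('scene');t=C('top')
for y in(-.369,-.38): print(s.px([(.497,y,.225),(.497,y,.118)]),t.px([(.497,y,.118)]))
hsv=cv2.cvtColor(s.im,cv2.COLOR_BGR2HSV)
m=cv2.inRange(hsv,(105,110,40),(130,255,255));m[:,250:]=0
k,l,st,ce=cv2.connectedComponentsWithStats(m);print(st[1:],ce[1:])
"
```

```text
[[147.57758915 177.19817189]
 [158.21404417 212.30076517]] [[511.64653221 258.81768375]]
[[142.21647186 177.09631356]
 [153.19341504 212.20353377]] [[517.24607344 258.8555731 ]]
[[140 171  15  14 171]] [[147.35672515 177.56140351]]
```

Position and tilt agree with what I expected, so I'll lower it.

>>> drive_tool:
  series:
    - [1.5,30,0,0,0,0,20]
    - [1.5,60,0,0,0,0,20]
    - [1.5,90,0,0,0,0,20]
    - [1.5,110,0,0,0,0,20]
    - [1.5,110,0,0,0,0,20]

```text
clock: 5.65
tcp_pos: [0.4977, -0.3665, 0.0969]
orientation: [0.011, 2.214, -2.211]
contact_force: [-0.4, -3.3, -2.5]
grip_width: 0.0319
```

>>> drive_tool:
  series:
    - [0,2.5,0,0,0,0,20]
    - [0,2.5,0,0,0,0,60]
    - [0,2.5,0,0,0,0,60]
    - [0,-45,0,0,0,0,60]
    - [0,-110,0,0,0,0,60]

```text
clock: 6.15
tcp_pos: [0.4953, -0.365, 0.1917]
orientation: [0.006, 2.219, -2.208]
contact_force: [0.7, -1.6, 0.8]
grip_width: 0.0602
```

```bash
python3 -c "
from h import *
go(.438,.155,.21,-94)
t=C('top');s=C('scene')
crop(s.im,100,100,240,280,3,'pics/s7.png')"
```

```text
move [  54.6  -16.3 -520.4] turn [ 0.3   4.28 -0.58] | now [ 0.4953 -0.365   0.1917] yaw -89.72 grip 0.0602 F [ 0.7 -1.6  0.8] t 6.15
```

View pics/s7.png

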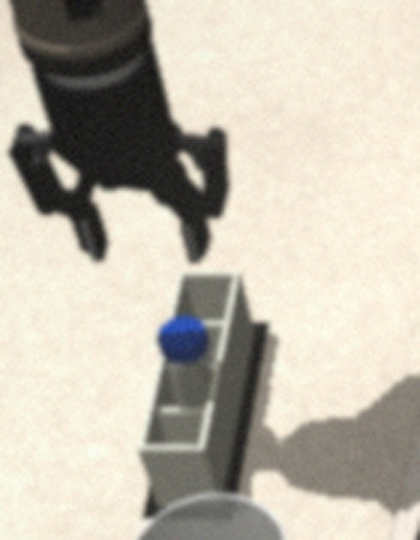

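>>> drive_tool:
  series:
    - [55,-16,-520,0,0,0,60]
    - [55,-16,-520,0,0,0,60]
    - [55,-16,-520,0,0,0,60]
    - [55,-16,-520,0,0,0,60]
    - [55,-16,-520,0,0,0,60]

```text
clock: 6.75
tcp_pos: [0.4701, -0.1158, 0.2022]
orientation: [0.023, 2.201, -2.211]
contact_force: [1.1, 0.3, -0.6]
grip_width: 0.06
```

>>> drive_tool:
  series:
    - [28,-8,-270,0,0,0,60]
    - [28,-8,-270,0,0,0,60]
    - [28,-8,-270,0,0,0,60]
    - [28,-8,-270,0,0,0,60]
    - [28,-8,-270,0,0,0,60]

```text
clock: 7.25
tcp_pos: [0.4425, 0.1325, 0.2083]
orientation: [0.024, 2.201, -2.21]
contact_force: [1.4, -0.2, 0.4]
grip_width: 0.0599
```

```bash
python3 -c "
from h import *
go(.438,.155,.21,-90)"
```

```text
move [  4.3  -1.9 -22.5] turn [-0.25  0.28 -1.53] | now [0.4425 0.1325 0.2083] yaw -89.72 grip 0.0599 F [ 1.4 -0.2  0.4] t 7.25
```

>>> drive_tool:
  series:
    - [4.5,0,-22.5,-0.2,0,-1.5,60]
    - [4.5,0,-22.5,-0.2,0,-1.5,60]
    - [4.5,35,-22.5,-0.2,0,-1.5,60]
    - [4.5,70,-22.5,-0.2,0,-1.5,60]
    - [4.5,103,-22.5,-0.2,0,-1.5,60]

```text
clock: 7.75
tcp_pos: [0.4407, 0.1535, 0.1043]
orientation: [-0.003, 2.217, -2.22]
contact_force: [0.6, -0.4, 0.5]
grip_width: 0.0599
```

```bash
python3 -c "
from h import *
go(.438,.155,.104,-90)"
```

```text
move [ 2.7  0.3 -1.5] turn [-0.07  0.22 -0.09] | now [0.4407 0.1535 0.1043] yaw -89.78 grip 0.0599 F [ 0.6 -0.4  0.5] t 7.75
```

>>> drive_tool:
  series:
    - [2.5,0,-1.5,0,0,0,60]
    - [2.5,0,-1.5,0,0,0,20]
    - [2.5,0,-1.5,0,0,0,20]
    - [2.5,0,-1.5,0,0,0,20]
    - [2.5,0,-1.5,0,0,0,20]

```text
clock: 8.25
tcp_pos: [0.4395, 0.1554, 0.1059]
orientation: [0.001, 2.217, -2.218]
contact_force: [0.2, -0.7, 7.2]
grip_width: 0.0337
```

>>> drive_tool:
  series:
    - [0,0,0,0,0,0,20]
    - [0,-50,0,0,0,0,20]
    - [0,-105,0,0,0,0,20]
    - [0,-105,0,0,0,0,20]

```text
clock: 8.65
tcp_pos: [0.4421, 0.1572, 0.2166]
orientation: [0.012, 2.216, -2.209]
contact_force: [0.5, 1.0, -0.4]
grip_width: 0.0338
```

```bash
python3 -c "
from h import *
go(.453,-.367,.205,-90)"
```

```text
move [ -8.8  10.1 524.3] turn [ 0.18  0.21 -0.83] | now [0.4421 0.1572 0.2166] yaw -89.79 grip 0.0338 F [ 0.5  1.  -0.4] t 8.65
```

>>> drive_tool:
  series:
    - [-9,0,524,0,0,0,20]
    - [-9,0,524,0,0,0,20]
    - [-9,0,524,0,0,0,20]
    - [-9,0,524,0,0,0,20]
    - [-9,0,524,0,0,0,20]

```text
clock: 9.15
tcp_pos: [0.445, -0.0965, 0.2128]
orientation: [0.012, 2.215, -2.209]
contact_force: [1.9, 0.1, -0.5]
grip_width: 0.0339
```

>>> drive_tool:
  series:
    - [-4,5,274,0,0,0,20]
    - [-4,5,274,0,0,0,20]
    - [-4,5,274,0,0,0,20]
    - [-4,5,274,0,0,0,20]
    - [-4,5,274,0,0,0,20]

```text
clock: 9.65
tcp_pos: [0.4491, -0.3463, 0.2072]
orientation: [0.011, 2.216, -2.209]
contact_force: [2.1, -0.1, -0.3]
grip_width: 0.0338
```

```bash
python3 -c "
from h import *
go(.453,-.367,.205,-90)"
```

```text
move [-3.8  2.2 20.7] turn [ 0.17  0.22 -0.81] | now [ 0.4491 -0.3463  0.2072] yaw -89.78 grip 0.0338 F [ 2.1 -0.1 -0.3] t 9.65
```

>>> drive_tool:
  series:
    - [-4,0,20.5,0,0,-0.8,20]
    - [-4,0,20.5,0,0,-0.8,20]
    - [-4,0,20.5,0,0,-0.8,20]
    - [-4,30,20.5,0,0,-0.8,20]
    - [-4,60,20.5,0,0,-0.8,20]

```text
clock: 10.15
tcp_pos: [0.4577, -0.3677, 0.1508]
orientation: [0.003, 2.21, -2.218]
contact_force: [1.4, -8.3, 59.6]
grip_width: 0.0339
```

```bash
python3 -c "
from h import *
go(.453,-.367,.095,-90)"
```

```text
move [ 5.2 55.7 -0.9] turn [-0.19  0.34 -0.5 ] | now [ 0.4577 -0.3677  0.1508] yaw -89.66 grip 0.0339 F [ 1.4 -8.3 59.6] t 10.15
```

>>> drive_tool:
  series:
    - [4,-20,0,0,0,0,20]
    - [4,-55,0,0,0,0,20]
    - [4,-55,0,0,0,0,20]

```text
clock: 10.45
tcp_pos: [0.4558, -0.3671, 0.2102]
orientation: [0.008, 2.202, -2.217]
contact_force: [0.2, 0.6, -0.1]
grip_width: 0.0337
```

```bash
python3 -c "
from h import *
go(.453,-.367,.095,-90)
t=C('top');s=C('scene')
crop(t.im,440,200,560,340,4,'pics/t8.png')
crop(s.im,100,120,220,280,3.7,'pics/s8.png')"
```

```text
move [  4.6 115.1  -0.9] turn [-0.4   0.47 -0.87] | now [ 0.4558 -0.3671  0.2102] yaw -89.53 grip 0.0337 F [ 0.2  0.6 -0.1] t 10.45
```

View pics/s8.png

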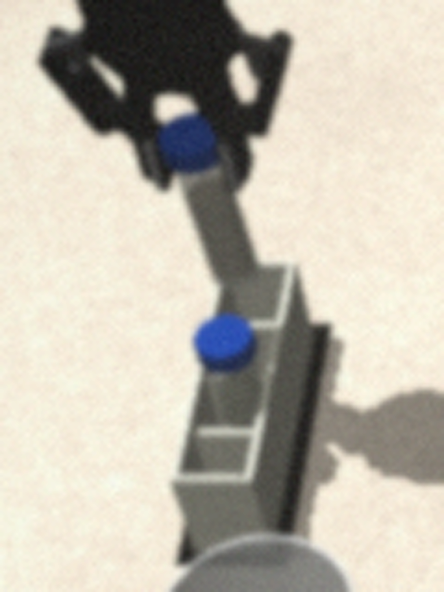

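View pics/t8.png

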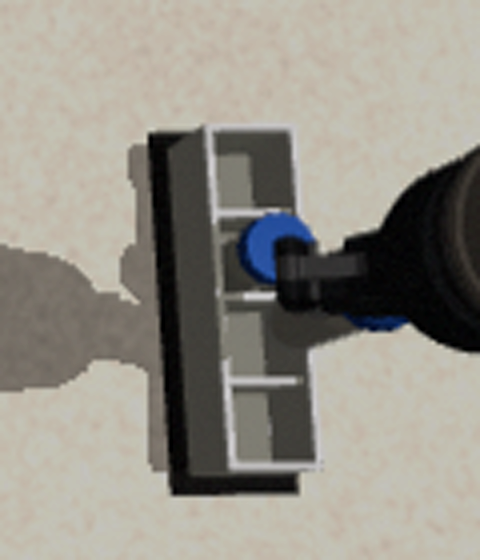

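```bash
python3 -c "
from h import *
s=C('scene');t=C('top')
print('placed',tri(t,(508.75,261.5),s,(160.8,212.4)), t.pl((508.75,261.5),.119))
print('held cap', s.pl(np.array((190,143))/3.7+[100,120],.228))
print('held foot', s.pl(np.array((236,280))/3.7+[100,120],.119))
# dividers at z .072 in top and scene
print('div top',t.pl(np.array([(255,213),(268,296),(262,380),(252,127),(275,467)])/4+[440,200],.072)[:,:2].round(4))
print('div scene',s.pl(np.array([(262,323),(225,433),(262,267),(215,478)])/3.7+[100,120],.072)[:,:2].round(4))
"
```

```text
placed (array([ 0.49241199, -0.36503485,  0.11264417]), np.float64(0.0004443403543135838)) [[ 0.49143505 -0.3626758   0.119     ]]
held cap [[ 0.44501966 -0.37078233  0.228     ]]
held foot [[ 0.44777368 -0.36558772  0.119     ]]
div top [[ 0.5158 -0.3691]
 [ 0.4725 -0.3734]
 [ 0.4293 -0.368 ]
 [ 0.5613 -0.3699]
 [ 0.3852 -0.3722]]
div scene [[ 0.4397 -0.3601]
 [ 0.529  -0.3666]
 [ 0.3915 -0.3685]
 [ 0.5634 -0.3661]]
```

```bash
python3 -c "
from h import *
s=C('scene');t=C('top')
S=lambda p:np.array(p)/3.7+[100,120]
T=lambda p:np.array(p)/4+[440,200]
print(tri(t,T((262,380)),s,S((262,323))))
print(tri(t,T((262,213)),s,S((225,433))))
print(tri(t,T((252,127)),s,S((215,478))))
print(tri(t,T((275,467)),s,S((262,267))))
print(tri(t,T((207,127)),s,S((252,478))), tri(t,T((292,127)),s,S((177,478))))
"
```

```text
(array([ 0.42993289, -0.36728463,  0.06236885]), np.float64(0.007304162256595288))
(array([ 0.51772841, -0.37404108,  0.05908485]), np.float64(0.005438866615012475))
(array([ 0.56153327, -0.36866467,  0.07009488]), np.float64(0.0035751733754638953))
(array([ 0.38545177, -0.3723562 ,  0.06611115]), np.float64(0.003311315380633804))
(array([ 0.56140995, -0.34599673,  0.0703997 ]), np.float64(0.0020582082238602716)) (array([ 0.56182703, -0.39040724,  0.06955091]), np.float64(0.00205527517677666))
```

```bash
python3 -c "
from h import *
t=C('top');s=C('scene')
a=cv2.convertScaleAbs(cv2.resize(t.im[240:310,490:560],None,fx=8,fy=8,interpolation=cv2.INTER_CUBIC),alpha=2)
b=cv2.convertScaleAbs(cv2.resize(s.im[145:225,130:190],None,fx=7,fy=7,interpolation=cv2.INTER_CUBIC),alpha=1.6)
cv2.imwrite('pics/t9.png',a);cv2.imwrite('pics/s9.png',b)"
```

```text
(no output)
```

View pics/t9.png

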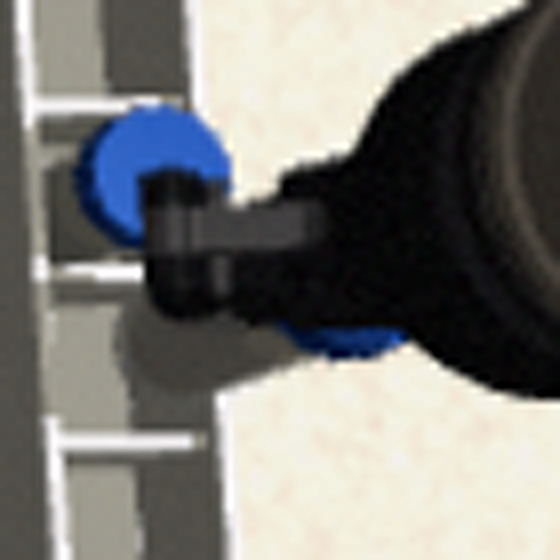

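View pics/s9.png

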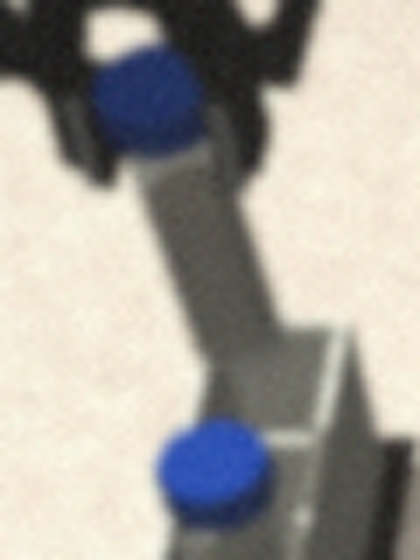

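```bash
python3 -c "
from h import *
s=C('scene');t=C('top')
print(tri(t,(512.1,281.6),s,(164.7,194.3)))
for z in(.11,.119,.125):print(z,t.pl((512.1,281.6),z),s.pl((164.7,194.3),z))
h=cv2.cvtColor(s.im,cv2.COLOR_BGR2HSV);m=cv2.inRange(h,(105,110,40),(130,255,255));m[:,250:]=0
k,l,st,ce=cv2.connectedComponentsWithStats(m);print(st[1:],ce[1:])
for z in(.21,.22,.23,.24):print(z,[s.pl(c,z)[0].round(4) for c in ce[1:2]])
for z in(.105,.11,.115):print(z,[s.pl(c,z)[0].round(4) for c in ce[2:3]])
"
```

```text
(array([ 0.45059305, -0.36288327,  0.12688313]), np.float64(0.002764156871539652))
0.11 [[ 0.45258329 -0.37005645  0.11      ]] [[ 0.43494234 -0.36762407  0.11      ]]
0.119 [[ 0.45156853 -0.36701014  0.119     ]] [[ 0.4434922 -0.3643123  0.119    ]]
0.125 [[ 0.45089202 -0.36497927  0.125     ]] [[ 0.44919211 -0.36210445  0.125     ]]
[[143 152  16  14 170]
 [153 205  16  15 177]] [[150.58823529 158.85294118]
 [160.50282486 211.98305085]]
0.21 [array([ 0.4265, -0.3799,  0.21  ])]
0.22 [array([ 0.4372, -0.3756,  0.22  ])]
0.23 [array([ 0.4478, -0.3714,  0.23  ])]
0.24 [array([ 0.4585, -0.3672,  0.24  ])]
0.105 [array([ 0.4843, -0.369 ,  0.105 ])]
0.11 [array([ 0.4888, -0.3671,  0.11  ])]
0.115 [array([ 0.4933, -0.3653,  0.115 ])]
```

>>> drive_tool:
  series:
    - [0,0,4.5,0,0,-0.8,20]
    - [0,0,4.5,0,0,-0.8,20]
    - [0,25,4.5,0,0,-0.8,20]
    - [0,45,4.5,0,0,-0.8,20]

```text
clock: 11.35
tcp_pos: [0.4536, -0.3722, 0.1596]
orientation: [-0.013, 2.218, -2.225]
contact_force: [0.3, -0.5, -1.7]
grip_width: 0.0339
```

```bash
python3 -c "
from h import *
go(.4565,-.371,.087,-90)"
```

```text
move [-3.3 72.6 -1.5] turn [-0.18  0.33  0.31] | now [ 0.4536 -0.3722  0.1596] yaw -89.67 grip 0.0339 F [ 0.3 -0.5 -1.7] t 11.35
```

>>> drive_tool:
  series:
    - [-2,6,0,0,0,0,20]
    - [-2,12,0,0,0,0,20]
    - [-2,18,0,0,0,0,20]

```text
clock: 11.65
tcp_pos: [0.4562, -0.3727, 0.142]
orientation: [-0.011, 2.216, -2.225]
contact_force: [-1.1, 0.5, -0.4]
grip_width: 0.0336
```

>>> drive_tool:
  series:
    - [0,12,0,0,0,0,20]
    - [0,24,0,0,0,0,20]
    - [0,36,0,0,0,0,20]

```text
clock: 11.95
tcp_pos: [0.456, -0.3728, 0.1051]
orientation: [-0.011, 2.216, -2.225]
contact_force: [-0.3, 0.2, -1.1]
grip_width: 0.034
```

>>> drive_tool:
  series:
    - [0,10,0,0,0,0,20]
    - [0,14,0,0,0,0,20]
    - [0,16,0,0,0,0,20]

```text
clock: 12.25
tcp_pos: [0.4557, -0.3727, 0.0883]
orientation: [-0.012, 2.217, -2.225]
contact_force: [0.3, -0.0, -0.9]
grip_width: 0.034
```

>>> drive_tool:
  series:
    - [0,2,0,0,0,0,55]
    - [0,2,0,0,0,0,55]
    - [0,0,0,0,0,0,55]
    - [0,-50,0,0,0,0,60]
    - [0,-115,0,0,0,0,60]

```text
clock: 12.75
tcp_pos: [0.4553, -0.3718, 0.1888]
orientation: [0.015, -2.219, 2.222]
contact_force: [1.0, -1.6, 0.6]
grip_width: 0.0602
```

```bash
python3 -c "
from h import *
go(.574,.172,.22,-90)
t=C('top');s=C('scene')
a=cv2.convertScaleAbs(cv2.resize(t.im[220:330,470:560],None,fx=5,fy=5,interpolation=cv2.INTER_CUBIC),alpha=2)
b=cv2.convertScaleAbs(cv2.resize(s.im[145:265,130:210],None,fx=5,fy=5,interpolation=cv2.INTER_CUBIC),alpha=1.6)
cv2.imwrite('pics/t10.png',cv2.hconcat([a,b[:550]]))"
```

```text
move [-121.6  -33.  -543. ] turn [-0.09  0.34  0.43] | now [ 0.4553 -0.3718  0.1888] yaw -89.66 grip 0.0602 F [ 1.  -1.6  0.6] t 12.75
```

View pics/t10.png

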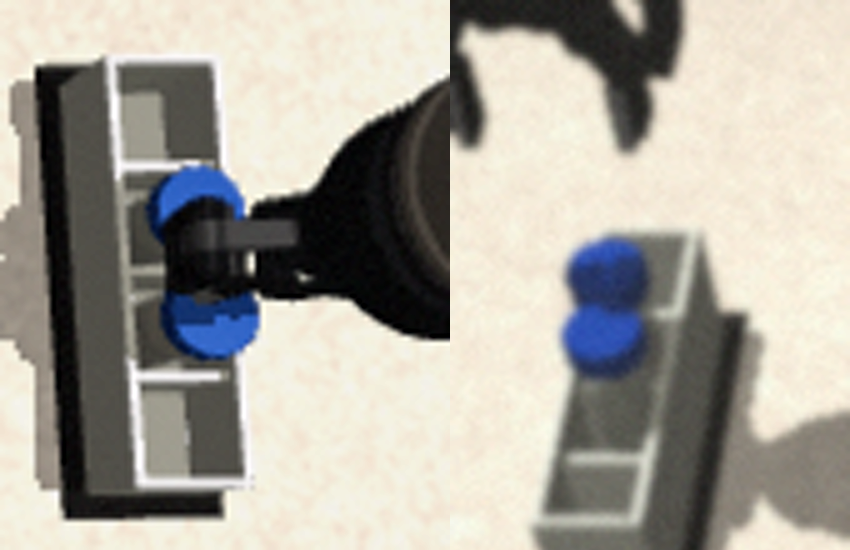

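Both tubes stand in cells 2 and 3. On to the third tube.

>>> drive_tool:
  series:
    - [-122,-33,-543,0,0,0,60]
    - [-122,-33,-543,0,0,0,60]
    - [-122,-33,-543,0,0,0,60]
    - [-122,-33,-543,0,0,0,60]
    - [-122,-33,-543,0,0,0,60]

```text
clock: 13.35
tcp_pos: [0.5117, -0.1273, 0.2049]
orientation: [0.003, 2.202, -2.228]
contact_force: [1.0, 0.9, 0.3]
grip_width: 0.0597
```

>>> drive_tool:
  series:
    - [-68,-18,-300,0,0,0,60]
    - [-68,-18,-300,0,0,0,60]
    - [-68,-18,-300,0,0,0,60]
    - [-68,-18,-300,0,0,0,60]
    - [-68,-18,-300,0,0,0,60]

```text
clock: 13.85
tcp_pos: [0.5654, 0.1167, 0.2175]
orientation: [0.004, 2.202, -2.227]
contact_force: [1.2, -0.1, 0.2]
grip_width: 0.0599
```

```bash
python3 -c "
from h import *
go(.574,.172,.22,-90)"
```

```text
move [ -8.9  -3.  -55.2] turn [-0.66  0.28 -0.49] | now [0.5654 0.1167 0.2175] yaw -89.72 grip 0.0599 F [ 1.2 -0.1  0.2] t 13.85
```

>>> drive_tool:
  series:
    - [-9,0,-55,-0.6,0,-0.5,60]
    - [-9,0,-55,-0.6,0,-0.5,60]
    - [-9,0,-55,-0.6,0,-0.5,60]
    - [-9,40,-55,-0.6,0,-0.5,60]
    - [-9,80,-55,-0.6,0,-0.5,60]

```text
clock: 14.35
tcp_pos: [0.5762, 0.1686, 0.1374]
orientation: [0.002, 2.217, -2.22]
contact_force: [-0.3, -1.2, -0.9]
grip_width: 0.06
```

```bash
python3 -c "
from h import *
go(.574,.172,.105,-90)"
```

```text
move [ 2.3 32.3 -3.5] turn [-0.08  0.13 -0.21] | now [0.5762 0.1686 0.1374] yaw -89.87 grip 0.06 F [-0.3 -1.2 -0.9] t 14.35
```

>>> drive_tool:
  series:
    - [2,20,-2,0,0,0,60]
    - [2,32,-2,0,0,0,60]
    - [2,32,-2,0,0,0,20]
    - [2,32,-2,0,0,0,20]
    - [2,32,-2,0,0,0,20]

```text
clock: 14.85
tcp_pos: [0.5754, 0.1705, 0.1069]
orientation: [0.005, 2.217, -2.218]
contact_force: [-0.3, -0.1, -0.4]
grip_width: 0.034
```

>>> drive_tool:
  series:
    - [0,0,0,0,0,0,20]
    - [0,-20,0,0,0,0,20]
    - [0,-60,0,0,0,0,20]
    - [0,-110,0,0,0,0,20]
    - [0,-110,0,0,0,0,20]

```text
clock: 15.35
tcp_pos: [0.5789, 0.1726, 0.2251]
orientation: [0.019, 2.215, -2.207]
contact_force: [-0.2, -0.2, -0.7]
grip_width: 0.0338
```

```bash
python3 -c "
from h import *
go(.541,-.369,.215,-90)
t=C('top');s=C('scene')
crop(s.im,340,100,480,300,3,'pics/s11.png')"
```

```text
move [ 38.9   7.3 541.6] turn [ 0.22  0.09 -1.1 ] | now [0.5789 0.1726 0.2251] yaw -89.91 grip 0.0338 F [-0.2 -0.2 -0.7] t 15.35
```

View pics/s11.png

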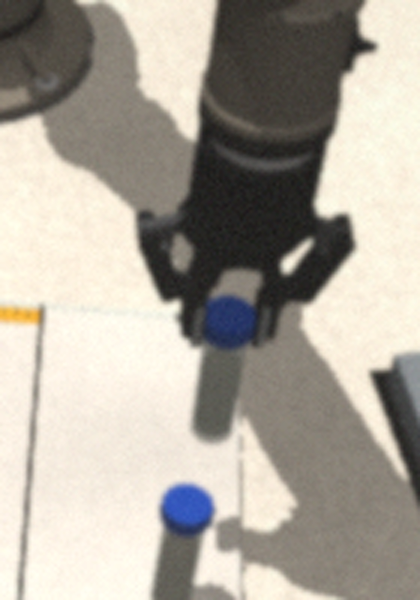

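>>> drive_tool:
  series:
    - [39,2,542,0,0,-1.1,20]
    - [39,2,542,0,0,-1.1,20]
    - [39,2,542,0,0,-1.1,20]
    - [39,2,542,0,0,-1.1,20]
    - [39,2,542,0,0,-1.1,20]

```text
clock: 15.95
tcp_pos: [0.5562, -0.0808, 0.2154]
orientation: [0.014, -2.217, 2.216]
contact_force: [-0.2, 0.1, -0.9]
grip_width: 0.0339
```

>>> drive_tool:
  series:
    - [21,0,292,0,0,0,20]
    - [21,0,292,0,0,0,20]
    - [21,0,292,0,0,0,20]
    - [21,0,292,0,0,0,20]
    - [21,0,292,0,0,0,20]

```text
clock: 16.45
tcp_pos: [0.5377, -0.3298, 0.2142]
orientation: [0.017, -2.217, 2.214]
contact_force: [1.0, 0.1, -0.7]
grip_width: 0.0336
```

```bash
python3 -c "
from h import *
go(.541,-.371,.215,-90)"
```

```text
move [-3.2 -0.9 41.2] turn [0.07 0.11 0.77] | now [ 0.5377 -0.3298  0.2142] yaw -89.89 grip 0.0336 F [ 1.   0.1 -0.7] t 16.45
```

>>> drive_tool:
  series:
    - [-2.5,0,40,0,0,0.7,20]
    - [-2.5,0,40,0,0,0.7,20]
    - [-2.5,0,40,0,0,0.7,20]
    - [-2.5,20,40,0,0,0.7,20]
    - [-2.5,45,40,0,0,0.7,20]

```text
clock: 16.95
tcp_pos: [0.5409, -0.3676, 0.1691]
orientation: [-0.005, 2.221, -2.217]
contact_force: [-1.2, 0.2, -0.5]
grip_width: 0.0338
```

```bash
python3 -c "
from h import *
go(.541,-.371,.095,-90)
t=C('top');s=C('scene')
a=cv2.convertScaleAbs(cv2.resize(t.im[220:330,470:560],None,fx=5,fy=5,interpolation=cv2.INTER_CUBIC),alpha=2)
b=cv2.convertScaleAbs(cv2.resize(s.im[145:265,130:210],None,fx=5,fy=5,interpolation=cv2.INTER_CUBIC),alpha=1.6)
cv2.imwrite('pics/t12.png',cv2.hconcat([a,b[:550]]))"
```

```text
move [-0.  74.1  3.5] turn [ 0.09  0.27 -0.03] | now [ 0.5409 -0.3676  0.1691] yaw -89.73 grip 0.0338 F [-1.2  0.2 -0.5] t 16.95
```

View pics/t12.png

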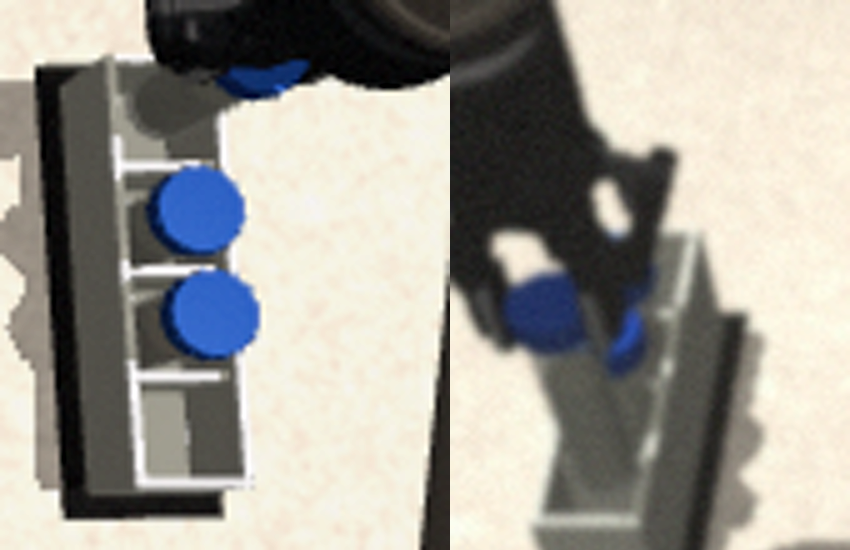

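>>> drive_tool:
  series:
    - [0,0,3.5,0,0,0,20]
    - [0,12,3.5,0,0,0,20]
    - [0,24,3.5,0,0,0,20]
    - [0,30,3.5,0,0,0,20]

```text
clock: 17.45
tcp_pos: [0.5371, -0.3688, 0.1337]
orientation: [0.016, -2.227, 2.212]
contact_force: [0.5, 0.6, -0.2]
grip_width: 0.0336
```

>>> drive_tool:
  series:
    - [0,15,0,0,0,0,20]
    - [0,30,0,0,0,0,20]
    - [0,39,0,0,0,0,20]
    - [0,41,0,0,0,0,20]

```text
clock: 17.85
tcp_pos: [0.5384, -0.3681, 0.0937]
orientation: [0.014, -2.229, 2.213]
contact_force: [-2.0, 4.0, 19.3]
grip_width: 0.0338
```

>>> drive_tool:
  series:
    - [0,-1,0,0,0,0,55]
    - [0,-1,0,0,0,0,55]
    - [0,-1,0,0,0,0,55]
    - [0,-50,0,0,0,0,60]
    - [0,-115,0,0,0,0,60]

```text
clock: 18.35
tcp_pos: [0.5375, -0.3682, 0.1926]
orientation: [0.018, -2.229, 2.208]
contact_force: [1.3, -1.5, 0.6]
grip_width: 0.06
```

```bash
python3 -c "
from h import *
go(.642,.1545,.22,-90)"
```

```text
move [-107.   -23.5 -522.4] turn [0.56 0.31 0.63] | now [ 0.5375 -0.3682  0.1926] yaw -89.7 grip 0.06 F [ 1.3 -1.5  0.6] t 18.35
```

>>> drive_tool:
  series:
    - [-107,-24,-522,0.5,0,0.6,60]
    - [-107,-24,-522,0.5,0,0.6,60]
    - [-107,-24,-522,0.5,0,0.6,60]
    - [-107,-24,-522,0.5,0,0.6,60]
    - [-107,-24,-522,0.5,0,0.6,60]

```text
clock: 18.85
tcp_pos: [0.5872, -0.1221, 0.2062]
orientation: [-0.006, 2.22, -2.218]
contact_force: [0.3, -0.6, 0.5]
grip_width: 0.06
```

>>> drive_tool:
  series:
    - [-56,-8,-278,0,0,0,60]
    - [-56,-8,-278,0,0,0,60]
    - [-56,-8,-278,0,0,0,60]
    - [-56,-8,-278,0,0,0,60]
    - [-56,-8,-278,0,0,0,60]

```text
clock: 19.35
tcp_pos: [0.6351, 0.1231, 0.2132]
orientation: [-0.006, 2.22, -2.219]
contact_force: [0.8, 0.4, -0.5]
grip_width: 0.06
```

```bash
python3 -c "
from h import *
go(.6425,.154,.105,-90)"
```

```text
move [ -7.6 108.2 -30.9] turn [0.02 0.25 0.04] | now [0.6351 0.1231 0.2132] yaw -89.75 grip 0.06 F [ 0.8  0.4 -0.5] t 19.35
```

>>> drive_tool:
  series:
    - [-8,0,-31,0,0,0,60]
    - [-8,0,-31,0,0,0,60]
    - [-8,30,-31,0,0,0,60]
    - [-8,65,-31,0,0,0,60]
    - [-8,100,-31,0,0,0,60]

```text
clock: 19.85
tcp_pos: [0.643, 0.153, 0.1121]
orientation: [-0.004, 2.22, -2.22]
contact_force: [-0.2, 0.8, -0.5]
grip_width: 0.0599
```

```bash
python3 -c "
from h import *
go(.6425,.154,.105,-90)"
```

```text
move [ 0.5  7.1 -1. ] turn [-0.01  0.2   0.  ] | now [0.643  0.153  0.1121] yaw -89.8 grip 0.0599 F [-0.2  0.8 -0.5] t 19.85
```

>>> drive_tool:
  series:
    - [0,7,-1,0,0,0,60]
    - [0,7,-1,0,0,0,20]
    - [0,7,-1,0,0,0,20]
    - [0,7,-1,0,0,0,20]
    - [0,7,-1,0,0,0,20]

```text
clock: 20.35
tcp_pos: [0.6439, 0.1542, 0.1067]
orientation: [-0.001, 2.219, -2.218]
contact_force: [0.9, 1.3, -0.3]
grip_width: 0.0332
```

>>> drive_tool:
  series:
    - [0,0,0,0,0,0,20]
    - [0,-20,0,0,0,0,20]
    - [0,-60,0,0,0,0,20]
    - [0,-110,0,0,0,0,20]
    - [0,-110,0,0,0,0,20]

```text
clock: 20.85
tcp_pos: [0.6479, 0.1558, 0.2255]
orientation: [0.014, 2.217, -2.207]
contact_force: [1.1, 0.5, 0.5]
grip_width: 0.0337
```

```bash
python3 -c "
from h import *
go(.5,-.15,.22,-90)
go(.4085,-.371,.215,-90)"
```

```text
move [148.9   1.7 305.4] turn [ 0.27  0.18 -0.91] | now [0.6479 0.1558 0.2255] yaw -89.82 grip 0.0337 F [1.1 0.5 0.5] t 20.85
move [241.2   4.2 526.1] turn [ 0.27  0.18 -0.91] | now [0.6479 0.1558 0.2255] yaw -89.82 grip 0.0337 F [1.1 0.5 0.5] t 20.85
```

>>> drive_tool:
  series:
    - [241,0,526,0,0,-0.9,20]
    - [241,0,526,0,0,-0.9,20]
    - [241,0,526,0,0,-0.9,20]
    - [241,0,526,0,0,-0.9,20]
    - [241,0,526,0,0,-0.9,20]

```text
clock: 21.35
tcp_pos: [0.5405, -0.0757, 0.2182]
orientation: [-0.002, 2.224, -2.214]
contact_force: [1.4, 0.1, 0.1]
grip_width: 0.0337
```

>>> drive_tool:
  series:
    - [137,0,298,0,0,0,20]
    - [137,0,298,0,0,0,20]
    - [137,0,298,0,0,0,20]
    - [137,0,298,0,0,0,20]
    - [137,0,298,0,0,0,20]

```text
clock: 21.85
tcp_pos: [0.4367, -0.3032, 0.2175]
orientation: [-0.001, 2.223, -2.214]
contact_force: [1.0, 0.2, -1.7]
grip_width: 0.0338
```

```bash
python3 -c "
from h import *
go(.4085,-.371,.215,-90)"
```

```text
move [28.4  2.2 67.7] turn [ 0.21  0.2  -0.13] | now [ 0.4367 -0.3032  0.2175] yaw -89.8 grip 0.0338 F [ 1.   0.2 -1.7] t 21.85
```

>>> drive_tool:
  series:
    - [28,0,68,0,0,0,20]
    - [28,0,68,0,0,0,20]
    - [28,0,68,0,0,0,20]
    - [28,20,68,0,0,0,20]
    - [28,45,68,0,0,0,20]

```text
clock: 22.35
tcp_pos: [0.4105, -0.371, 0.173]
orientation: [0.002, 2.219, -2.214]
contact_force: [0.1, 0.2, -0.1]
grip_width: 0.0336
```

```bash
python3 -c "
from h import *
go(.4085,-.371,.095,-90)
t=C('top');s=C('scene')
a=cv2.convertScaleAbs(cv2.resize(t.im[220:330,470:560],None,fx=5,fy=5,interpolation=cv2.INTER_CUBIC),alpha=2)
b=cv2.convertScaleAbs(cv2.resize(s.im[145:265,130:210],None,fx=5,fy=5,interpolation=cv2.INTER_CUBIC),alpha=1.6)
cv2.imwrite('pics/t13.png',cv2.hconcat([a,b[:550]]))"
```

```text
move [ 2.4 78.   0.1] turn [ 0.11  0.24 -0.32] | now [ 0.4105 -0.371   0.173 ] yaw -89.76 grip 0.0336 F [ 0.1  0.2 -0.1] t 22.35
```

View pics/t13.png

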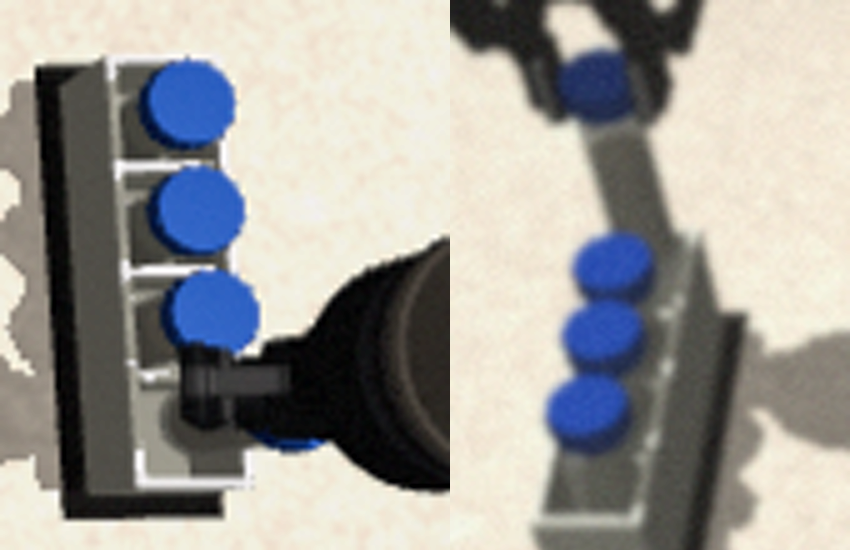

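>>> drive_tool:
  series:
    - [5,0,0,0,0,-0.3,20]
    - [5,0,0,0,0,-0.3,20]
    - [5,0,0,0,0,-0.3,20]

```text
clock: 22.75
tcp_pos: [0.4034, -0.3689, 0.1706]
orientation: [0.012, -2.228, 2.214]
contact_force: [1.5, 0.5, -0.8]
grip_width: 0.0337
```

```bash
python3 -c "
from h import *
go(.406,-.371,.095,-90)
t=C('top')
a=cv2.convertScaleAbs(cv2.resize(t.im[270:330,480:540],None,fx=8,fy=8,interpolation=cv2.INTER_CUBIC),alpha=2.4)
cv2.imwrite('pics/t14.png',a)"
```

```text
move [-3.  75.6  2.6] turn [0.37 0.3  0.32] | now [ 0.4034 -0.3689  0.1706] yaw -89.7 grip 0.0337 F [ 1.5  0.5 -0.8] t 22.75
```

View pics/t14.png

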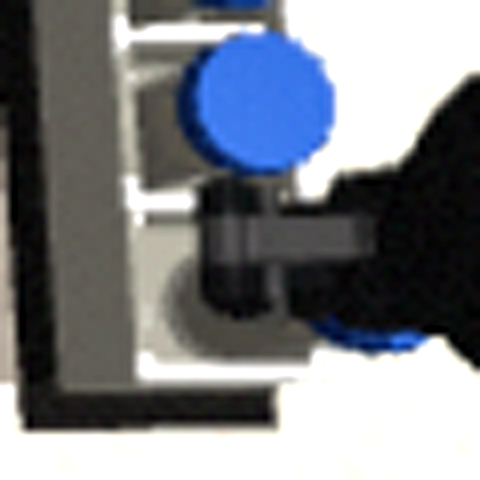

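>>> drive_tool:
  series:
    - [-2.5,0,0,0,0,0,20]
    - [-2.5,15,0,0,0,0,20]
    - [-2.5,28,0,0,0,0,20]
    - [-2.5,34,0,0,0,0,20]

```text
clock: 23.2
tcp_pos: [0.4053, -0.3683, 0.1354]
orientation: [0.014, -2.229, 2.212]
contact_force: [0.4, -0.2, -0.2]
grip_width: 0.0338
```

Foot is at about z=0.043, inside the cell with no contact. Continuing down.

>>> drive_tool:
  series:
    - [0,15,0,0,0,0,20]
    - [0,30,0,0,0,0,20]
    - [0,38,0,0,0,0,20]
    - [0,40,0,0,0,0,20]

```text
clock: 23.6
tcp_pos: [0.4053, -0.3681, 0.0955]
orientation: [0.013, -2.229, 2.212]
contact_force: [-0.6, 3.1, 12.3]
grip_width: 0.0337
```

>>> drive_tool:
  series:
    - [0,0,0,0,0,0,55]
    - [0,0,0,0,0,0,55]
    - [0,0,0,0,0,0,55]
    - [0,-50,0,0,0,0,60]
    - [0,-115,0,0,0,0,60]

```text
clock: 24.1
tcp_pos: [0.405, -0.3681, 0.1955]
orientation: [0.017, -2.23, 2.208]
contact_force: [1.5, -0.6, -1.0]
grip_width: 0.0602
```

>>> drive_tool:
  series:
    - [-40,-40,-100,0,0,0,75]
    - [-60,-40,-150,0,-8,0,75]
    - [-60,-40,-150,0,-16,0,75]
    - [-60,-40,-150,0,-24,0,75]
    - [-60,-40,-150,0,-32,0,75]

```text
clock: 24.6
tcp_pos: [0.4666, -0.2143, 0.2376]
orientation: [-0.566, 1.908, -1.884]
contact_force: [-0.3, -1.2, 0.2]
grip_width: 0.0752
```

Run:
```python
from h import *
t=C("top");s=C("scene")
c,d,n=line_fit(t); print("line",c,d,n)
for o in caps(t): print(o[0].round(4),o[1],o[2])
go(.42,-.1,.2,0)
crop(t.im,200,150,560,340,2.2,"pics/t15.png")
crop(s.im,120,130,430,340,2.5,"pics/s15.png")
```

```text
line [0.52985922 0.05470126 0.015     ] [ 9.97474237e-01 -7.10291999e-02  7.60331211e-31] 146
[ 0.6321 -0.0411] ((629.2460327148438, -41.33991622924805), (30.014375686645508, 58.986976623535156), 79.97048950195312) [338 189  17  27 302]
[ 0.6073 -0.1793] ((607.5491333007812, -179.6242218017578), (9.696649551391602, 58.15662384033203), 78.44963073730469) [405 200   9  26 104]
[ 0.5178 -0.0833] ((520.78662109375, -96.05498504638672), (54.23179244995117, 144.4864959716797), 1.3599052429199219) [337 239  69  27 931]
[ 0.467  -0.2055] ((467.1082763671875, -201.9540252685547), (23.108905792236328, 40.50913619995117), 88.46355438232422) [416 268  12  20 148]
[ 0.4312 -0.004 ] ((431.25970458984375, -4.068445205688477), (9.719768524169922, 53.995147705078125), 81.01496887207031) [324 281   8  26 122]
[ 0.4231 -0.0637] ((421.2635498046875, -67.10328674316406), (76.40644836425781, 44.827335357666016), 81.09241485595703) [339 286  39  25 688]
[ 0.4114 -0.1222] ((411.3961181640625, -122.17111206054688), (8.342080116271973, 54.0284423828125), 80.83964538574219) [380 291   8  26 105]
move [ -25.3   38.3 -122.7] turn [  0.78 -57.54  -0.24] | now [ 0.4649 -0.2175  0.2367] yaw -57.54 grip 0.0743 F [-0.4  0.1  0. ] t 24.7
```

View pics/t15.png

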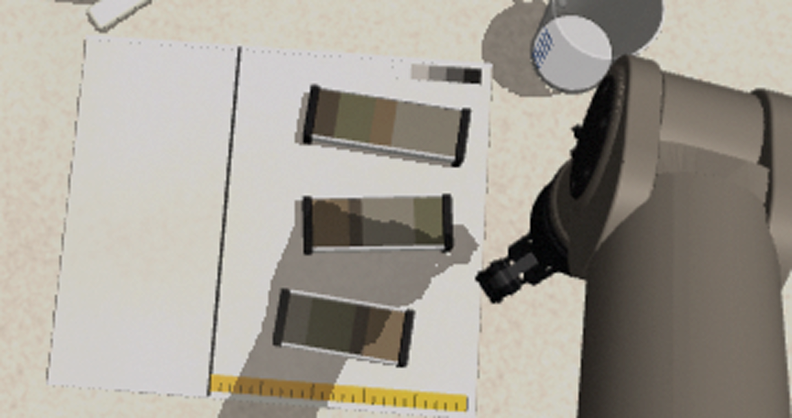

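View pics/s15.png

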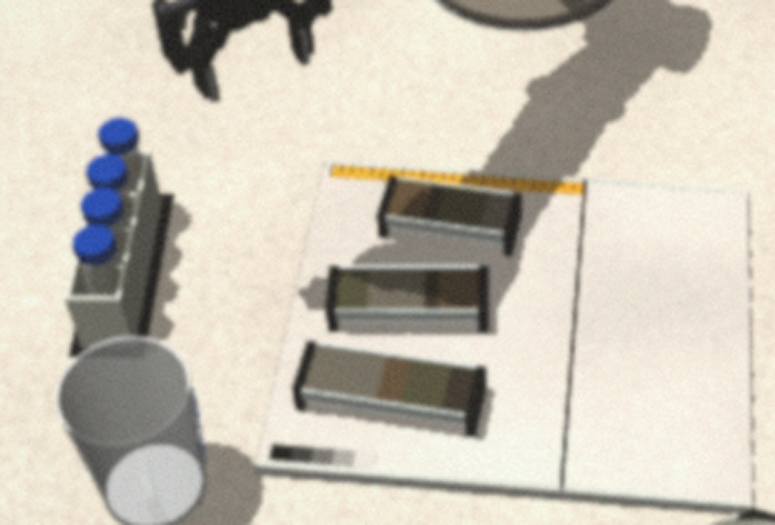

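All four tubes stand in the rack, and the cores haven't moved. Next is core A, which is centred at (0.421,-0.063) with a y-axis yaw of -9.2°.

Run:
```python
from h import *
go(.421,-.063,.15,-9.2)
```

```text
move [ -46.1   88.6 -152.7] turn [  0.78 -48.34  -0.17] | now [ 0.4649 -0.2175  0.2367] yaw -57.54 grip 0.0743 F [-0.4  0.1  0. ] t 24.7
```

>>> drive_tool:
  series:
    - [-8,10,-30,0.8,-8,0,75]
    - [-16,20,-60,0.8,-16,0,75]
    - [-24,40,-90,0.8,-24,0,75]
    - [-32,50,-120,0.8,-32,0,75]
    - [-46,60,-153,0.8,-40,0,75]

```text
clock: 25.2
tcp_pos: [0.4198, -0.0635, 0.178]
orientation: [-1.046, 1.432, -1.432]
contact_force: [0.6, 1.2, 0.9]
grip_width: 0.0751
```

Run:
```python
from h import *
go(.421,-.063,.12,-9.2)
```

```text
move [-0.8 58.   1. ] turn [-0.02 -8.44 -0.06] | now [ 0.4198 -0.0635  0.178 ] yaw -17.64 grip 0.0751 F [0.6 1.2 0.9] t 25.2
```

>>> drive_tool:
  series:
    - [0,0,1,0,-8.4,0,75]
    - [0,40,1,0,-8.4,0,75]
    - [0,80,1,0,-8.4,0,75]
    - [0,80,1,0,-8.4,0,75]

```text
clock: 25.6
tcp_pos: [0.417, -0.0642, 0.0944]
orientation: [-1.132, 1.337, -1.325]
contact_force: [-0.7, -1.0, -0.0]
grip_width: 0.0752
```

Run:
```python
from h import *
go(.421,-.063,.022,-9.2)
s=C("scene")
crop(s.im,220,130,400,290,4,"pics/s16.png")
```

```text
move [-1.8 72.4  4.3] turn [ 0.49 -0.29 -0.03] | now [ 0.417  -0.0642  0.0944] yaw -9.49 grip 0.0752 F [-0.7 -1.  -0. ] t 25.6
```

View pics/s16.png

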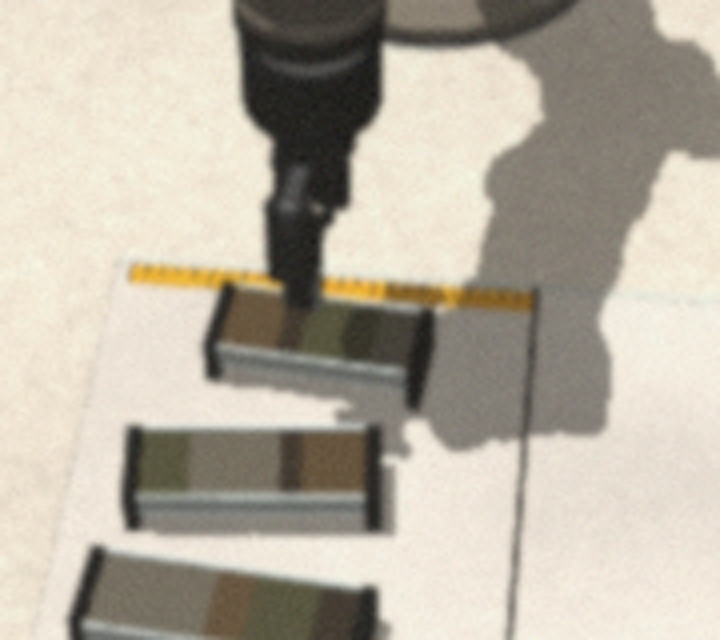

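>>> drive_tool:
  series:
    - [-1,15,4,0,0,0,75]
    - [-1,30,4,0,0,0,75]
    - [-1,45,4,0,0,0,75]
    - [-1,55,4,0,0,0,75]
    - [-1,60,4,0,0,0,75]

```text
clock: 26.15
tcp_pos: [0.4233, -0.0641, 0.0372]
orientation: [-1.128, 1.334, -1.328]
contact_force: [0.2, 1.0, -0.9]
grip_width: 0.075
```

Run:
```python
from h import *
go(.421,-.063,.022,-9.2)
```

```text
move [-0.7 15.2 -2.4] turn [ 0.23 -0.34 -0.02] | now [ 0.4233 -0.0641  0.0372] yaw -9.54 grip 0.075 F [ 0.2  1.  -0.9] t 26.15
```

>>> drive_tool:
  series:
    - [0,7,-2,0,0,0,75]
    - [0,12,-2,0,0,0,70]
    - [0,12,-2,0,0,0,64]
    - [0,12,-2,0,0,0,58]
    - [0,12,-2,0,0,0,50]
  squeeze: 20

```text
clock: 26.65
tcp_pos: [0.4217, -0.0638, 0.0255]
orientation: [-1.128, 1.334, -1.329]
contact_force: [-1.1, 0.3, 0.7]
grip_width: 0.05
```

>>> drive_tool:
  series:
    - [0,0,0,0,0,0,50]
    - [0,0,0,0,0,0,50]

```text
clock: 26.85
tcp_pos: [0.4217, -0.0638, 0.0256]
orientation: [-1.128, 1.334, -1.329]
contact_force: [-0.1, -0.3, -1.5]
grip_width: 0.0502
```

Run:
```python
from h import *
t=C("top")
c,d,n=line_fit(t); print("line",c,d,n)
for o in caps(t): print(o[0].round(4),o[1],o[2])
go(.43,0,.026,-4.07)
crop(t.im,280,230,420,340,5,"pics/t17.png")
```

```text
line [0.58551767 0.05073632 0.015     ] [ 0.99747256 -0.07105279  0.        ] 96
[ 0.632  -0.0411] ((629.3389892578125, -41.66266632080078), (29.9843692779541, 59.00968551635742), 81.04989624023438) [338 189  17  27 300]
[ 0.6073 -0.1793] ((607.5491333007812, -179.6242218017578), (9.696649551391602, 58.15662384033203), 78.44963073730469) [405 200   9  26 104]
[ 0.5219 -0.1636] ((522.2155151367188, -164.0862579345703), (8.490618705749512, 54.18925094604492), 88.978515625) [401 239   5  26 111]
[ 0.4153 -0.1041] ((447.58770751953125, -103.40290069580078), (198.67990112304688, 214.04556274414062), 0.511726438999176) [ 324  240  104   95 4865]
move [-64.3  -0.4  -2.3] turn [ 0.19 -5.47 -0.04] | now [ 0.4217 -0.0638  0.0256] yaw -9.54 grip 0.0502 F [-0.6 -0.  -0.8] t 26.9
```

View pics/t17.png

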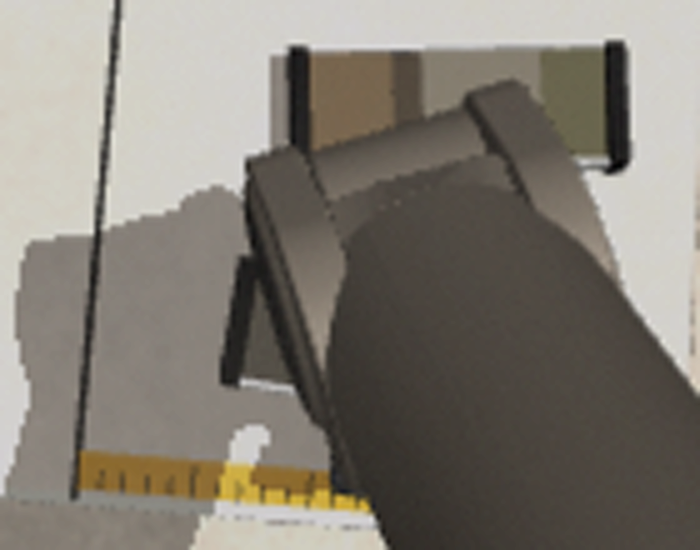

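>>> drive_tool:
  series:
    - [0,0,0,0,0,0,40]
    - [0,0,0,0,0,0,40]
    - [0,0,0,0,0,0,40]

```text
clock: 27.2
tcp_pos: [0.4217, -0.0638, 0.0257]
orientation: [-1.128, 1.333, -1.329]
contact_force: [0.1, -0.2, 3.0]
grip_width: 0.0498
```

Run:
```python
from h import *
go(.430,-.008,.0257,-4.07)
```

```text
move [-56.4   0.   -1. ] turn [ 0.18 -5.46 -0.03] | now [ 0.4217 -0.0638  0.0257] yaw -9.53 grip 0.0498 F [ 0.1 -0.2  3. ] t 27.2
```

>>> drive_tool:
  series:
    - [-10,0,0,0,-1,0,40]
    - [-22,0,0,0,-2.2,0,40]
    - [-34,0,-0.5,0,-3.4,0,40]
    - [-46,0,-1,0,-4.6,0,40]
    - [-56,0,-1,0,-5.4,0,40]

```text
clock: 27.7
tcp_pos: [0.43, -0.007, 0.0257]
orientation: [-1.177, 1.263, -1.258]
contact_force: [-0.6, -4.2, 0.9]
grip_width: 0.0497
```

```bash
cat >> h.py <<'E'
def endcap(t,x0,x1,y0,y1,th=48):
    """dark cap blob in pixel window -> outer-edge mid estimate & yaw, line-frame y"""
    g=cv2.cvtColor(t.im,cv2.COLOR_BGR2GRAY)[y0:y1,x0:x1]
    m=(g<th).astype(np.uint8); k,l,st,ce=cv2.connectedComponentsWithStats(m)
    for i in range(1,k):
        if st[i,4]>35 and st[i,3]>14:
            ys,xs=np.where(l==i); P=t.pl(np.c_[xs+x0,ys+y0],.048)[:,:2]
            print(P.mean(0).round(4),[np.round(v,1) for v in cv2.minAreaRect((P*1000).astype(np.float32))],st[i])
E
python3 - <<'E'
from h import *
t=C("top")
go(.430,-.0035,.0257,-4.07)
crop(t.im,280,230,420,340,5,"pics/t18.png")
endcap(t,280,340,250,325)
s=C("scene");crop(s.im,220,130,400,290,4,"pics/s18.png")
E
```

```text
move [-1.5  0.1 -0.6] turn [ 0.14  0.21 -0.14] | now [ 0.4305 -0.0051  0.0258] yaw -3.86 grip 0.0496 F [ 1.5  2.1 -4.7] t 27.75
[0.4339 0.0089] [array([439.3,  23.8]), array([143.5, 104.4]), np.float64(0.6)] [  10    6   50   69 2057]
```

View pics/t18.png

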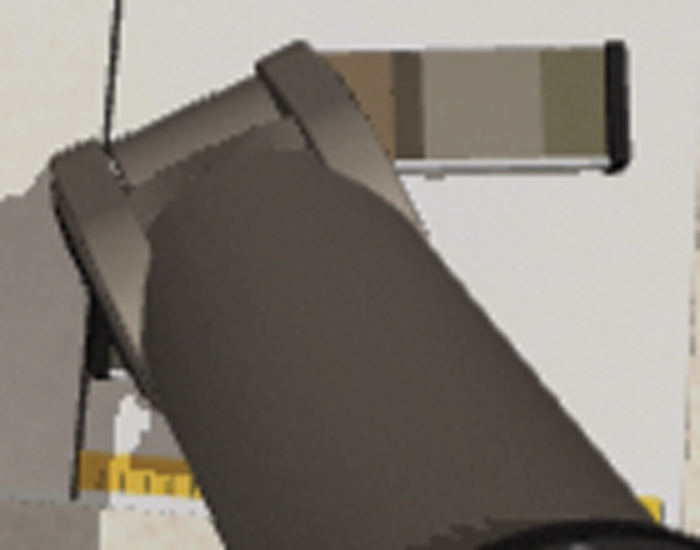

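View pics/s18.png

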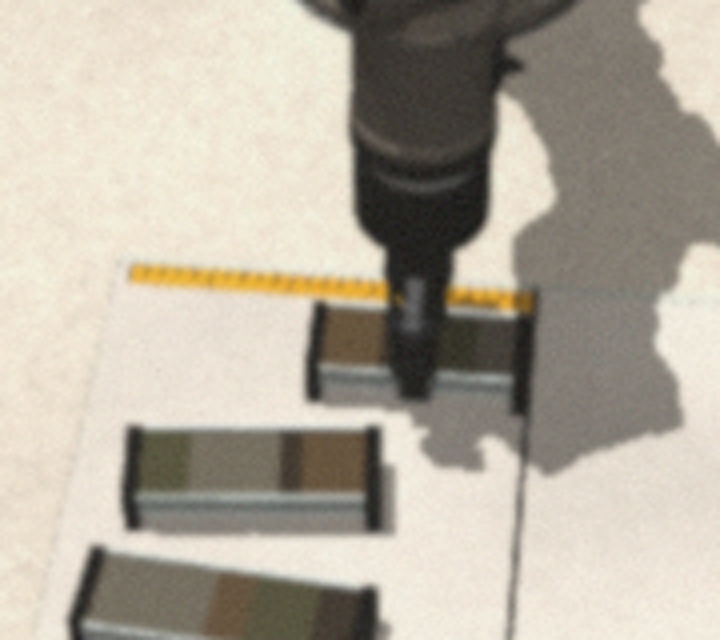

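It now sits at the line. I'll release it, move away and measure.

>>> drive_tool:
  series:
    - [-0.5,0,0,0,0,0,60]
    - [-0.5,0,0,0,0,0,66]
    - [-0.5,0,0,0,0,0,70]
    - [-0.5,-30,0,0,0,0,75]
    - [-0.5,-80,0,0,0,0,75]

```text
clock: 28.3
tcp_pos: [0.4283, -0.0057, 0.1045]
orientation: [-1.18, 1.267, -1.253]
contact_force: [0.7, -0.6, -0.0]
grip_width: 0.075
```

>>> drive_tool:
  series:
    - [30,-50,20,0,0,0,75]
    - [80,-80,40,0,0,0,75]
    - [130,-100,60,0,0,0,75]
    - [180,-120,80,0,0,0,75]
    - [230,-140,80,0,0,0,75]

```text
clock: 28.8
tcp_pos: [0.4913, -0.2079, 0.2302]
orientation: [-1.179, 1.266, -1.254]
contact_force: [0.6, -0.2, 0.8]
grip_width: 0.0749
```

Run:
```python
from h import *
t=C("top")
go(.520,-.097,.12,0.9)
crop(t.im,280,170,440,340,4,"pics/t19.png")
for o in caps(t): print(o[0].round(4),o[1],o[2])
```

```text
move [-123.3  112.5   19.2] turn [ 0.21 -5.4   0.17] | now [ 0.4916 -0.2181  0.2329] yaw -4.5 grip 0.0748 F [ 1.  -8.5  3. ] t 28.85
[ 0.6321 -0.0409] ((629.298828125, -41.25725555419922), (29.66301918029785, 58.99512481689453), 80.26041412353516) [338 189  17  27 299]
[ 0.6073 -0.1793] ((607.5491333007812, -179.6242218017578), (9.696649551391602, 58.15662384033203), 78.44963073730469) [405 200   9  26 104]
[ 0.5235 -0.0942] ((521.8787841796875, -96.02906036376953), (56.41681671142578, 144.4864959716797), 1.3599052429199219) [ 337  239   69   27 1357]
[0.4367 0.0527] ((433.11553955078125, 52.030704498291016), (52.72964096069336, 4.242161273956299), 0.9918433427810669) [300 280   3  26  59]
[ 0.4282 -0.0292] ((429.84552001953125, -26.63519287109375), (86.56257629394531, 54.974117279052734), 85.0565414428711) [317 283  43  27 863]
```

View pics/t19.png

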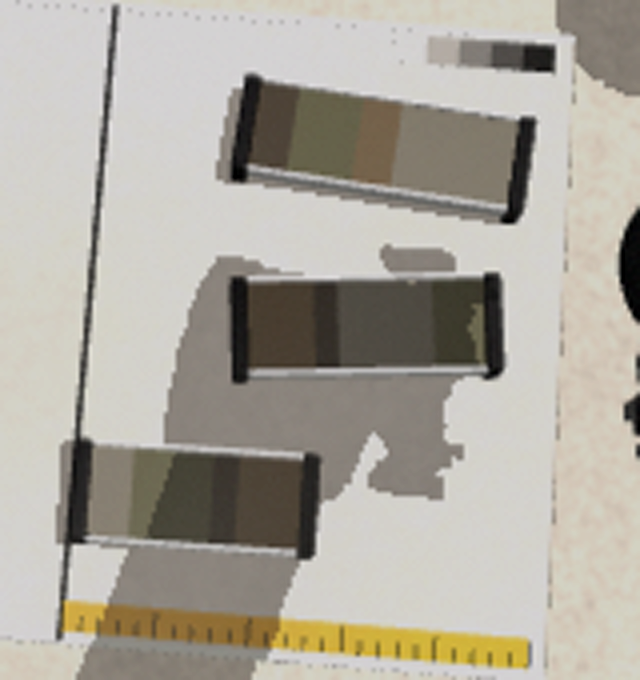

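```bash
cat >> h.py <<'E'
LP=np.array([.52986,.05470]);LD=np.array([.997475,-.07102]);LN=np.array([.07102,.997475])
def edges(t,u0,u1,v0,v1,side,th=None):
    """outer edge of dark cap: side 'L' scans from left (+y end), 'R' from right. returns line-frame stats"""
    g=cv2.cvtColor(t.im,cv2.COLOR_BGR2GRAY).astype(float); out=[]
    for v in range(v0,v1):
        u=np.arange(u0,u1); row=g[v,u]
        if side=='R': u=u[::-1];row=row[::-1]
        T=th or 50
        # last bright->dark crossing before cap core: find min position then walk outward
        i=int(np.argmin(row)); 
        while i>0 and row[i]<T: i-=1
        if row[i]<T or i+1>=len(row): continue
        f=(row[i]-T)/(row[i]-row[i+1]); out.append((u[i]+f*(u[i+1]-u[i]),v))
    P=t.pl(out,.048)[:,:2]
    a=(P-LP)@LD;b=(P-LP)@LN
    for _ in range(3):
        p=np.polyfit(a,b,1);k=abs(np.polyval(p,a)-b)<.002;a,b=a[k],b[k]
    print(side,"line-frame y mid %.4f"%np.polyval(p,a.mean()),"x mid %.4f"%a.mean(),"x span %.4f"%np.ptp(a),"slope deg %.2f"%np.degrees(np.arctan(p[0])),"n",len(a))
    return a,b
E
python3 - <<'E'
from h import *
t=C("top")
edges(t,285,310,283,304,'L');edges(t,345,375,286,307,'R')
print("B");edges(t,328,348,242,263,'L');edges(t,395,416,242,261,'R')
print("C");edges(t,325,350,193,213,'L');edges(t,400,425,203,222,'R')
g=cv2.cvtColor(t.im,cv2.COLOR_BGR2GRAY)
for v in(284,290,295,300,304): print(v,g[v,290:312])
E
```

```text
L line-frame y mid -0.0008 x mid -0.0982 x span 0.0423 slope deg 0.51 n 21
R line-frame y mid -0.1317 x mid -0.0941 x span 0.0421 slope deg 0.24 n 21
B
L line-frame y mid -0.0791 x mid -0.0041 x span 0.0431 slope deg 6.26 n 21
R line-frame y mid -0.2227 x mid 0.0092 x span 0.0387 slope deg 5.55 n 19
C
L line-frame y mid -0.0737 x mid 0.1049 x span 0.0430 slope deg -4.62 n 20
R line-frame y mid -0.2326 x mid 0.0957 x span 0.0404 slope deg -5.01 n 19
284 [130 130 130 130 127  81  81  78  24  18  20  21  27  79  79  79  79  80
  79  80  80  80]
290 [130 131 130 130 126  79  79  61  14  20  23  27  46  79  79  79  79  80
  80  80  80  80]
295 [130 130 130 130 126  82  79  25  19  23  24  28  78  79  80  79  80  80
  80  81  79  80]
300 [130 130 130 126  82  81  61  17  23  25  27  38  79  80  79  80  79  80
  79  80  80  79]
304 [131 130 130 127  82  79  44  17  19  22  35  90 118 120 119 118 118 101
 101 101 102  98]
```

Core A's end is at -0.8 to -1.7 mm and within 0.5°. Next is core B.

Run:
```python
from h import *
go(.521,-.097,.12,1.5)
```

```text
move [-119.6  111.    21.1] turn [ 0.28 -6.06  0.06] | now [ 0.491  -0.2144  0.2313] yaw -4.56 grip 0.0751 F [-0.7  1.  -0.6] t 28.9
```

>>> drive_tool:
  series:
    - [-40,10,10,0,-6,0,70]
    - [-80,20,21,0,-6,0,70]
    - [-119,40,21,0,-6,0,70]
    - [-119,80,21,0,-6,0,70]
    - [-119,110,21,0,-6,0,70]

```text
clock: 29.4
tcp_pos: [0.5202, -0.0958, 0.1194]
orientation: [-1.227, 1.193, -1.186]
contact_force: [0.7, -0.8, 0.3]
grip_width: 0.0699
```

Run:
```python
from h import *
go(.521,-.097,.025,1.5)
s=C("scene")
crop(s.im,220,130,400,290,4,"pics/s20.png")
```

```text
move [ 1.2 94.4  1.3] turn [0.32 0.1  0.02] | now [ 0.5202 -0.0958  0.1194] yaw 1.6 grip 0.0699 F [ 0.7 -0.8  0.3] t 29.4
```

View pics/s20.png

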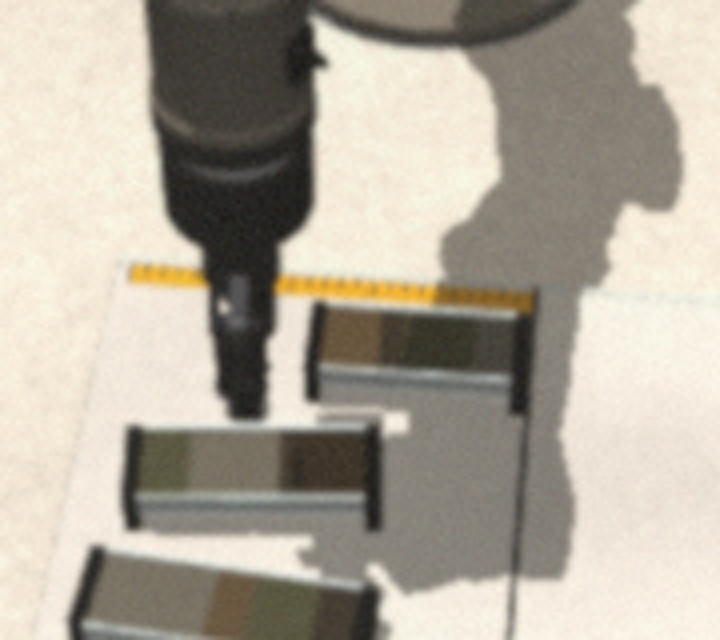

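>>> drive_tool:
  series:
    - [1,20,1,0,0,0,70]
    - [1,40,1,0,0,0,70]
    - [1,60,1,0,0,0,70]
    - [1,75,1,0,0,0,70]
    - [1,80,1,0,0,0,70]

```text
clock: 29.95
tcp_pos: [0.516, -0.0975, 0.034]
orientation: [-1.232, 1.201, -1.182]
contact_force: [-0.1, -0.7, 0.3]
grip_width: 0.07
```

Run:
```python
from h import *
go(.521,-.097,.025,1.5)
```

```text
move [-0.4  8.9  5.1] turn [ 0.86 -0.01 -0.06] | now [ 0.516  -0.0975  0.034 ] yaw 1.49 grip 0.07 F [-0.1 -0.7  0.3] t 29.95
```

>>> drive_tool:
  series:
    - [0,3,5,0.8,0,0,70]
    - [0,9,5,0.8,0,0,70]
    - [0,9,5,0.8,0,0,60]
    - [0,9,5,0.8,0,0,52]
    - [0,9,5,0.8,0,0,40]

```text
clock: 30.45
tcp_pos: [0.5221, -0.0974, 0.0257]
orientation: [-1.22, 1.189, -1.19]
contact_force: [1.6, 0.6, 1.9]
grip_width: 0.0498
```

>>> drive_tool:
  series:
    - [0,0,0,0,0,0,40]
    - [0,0,0,0,0,0,40]

```text
clock: 30.65
tcp_pos: [0.5218, -0.0974, 0.0258]
orientation: [-1.22, 1.19, -1.19]
contact_force: [-0.2, 0.5, 0.4]
grip_width: 0.0492
```

Run:
```python
from h import *
go(.525,-.020,.025,-4.07)
t=C("top")
edges(t,328,348,242,263,'L');edges(t,395,416,242,261,'R')
crop(t.im,280,170,440,340,4,"pics/t21.png")
```

```text
move [-77.3   0.8   5.3] turn [-0.05  5.56 -0.05] | now [ 0.5218 -0.0974  0.0258] yaw 1.49 grip 0.0492 F [-0.2  0.5  0.4] t 30.65
L line-frame y mid -0.0792 x mid -0.0041 x span 0.0432 slope deg 5.85 n 21
R line-frame y mid -0.2149 x mid 0.0103 x span 0.0347 slope deg 37.29 n 17
```

View pics/t21.png

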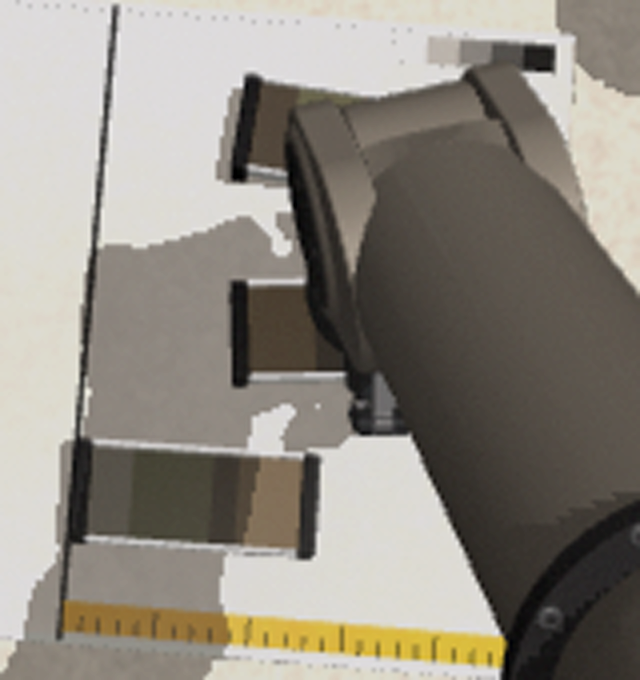

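Run:
```python
from h import *
go(.5273,-.0196,.0255,-4.2)
```

```text
move [-77.7   0.3   7.6] turn [-0.04  5.69 -0.05] | now [ 0.5217 -0.0974  0.0258] yaw 1.49 grip 0.049 F [-0.4  0.   0.4] t 30.7
```

>>> drive_tool:
  series:
    - [-16,0,1,0,1.2,0,40]
    - [-32,0,3,0,2.4,0,40]
    - [-48,0,5,0,3.6,0,40]
    - [-64,0,6.5,0,4.8,0,40]
    - [-75,0,7.5,0,5.7,0,40]

```text
clock: 31.2
tcp_pos: [0.527, -0.0216, 0.0258]
orientation: [-1.173, 1.263, -1.263]
contact_force: [-0.4, -1.2, -0.8]
grip_width: 0.0496
```

>>> drive_tool:
  series:
    - [0,0,0,0,0,0,40]

```text
clock: 31.3
tcp_pos: [0.527, -0.0195, 0.0258]
orientation: [-1.173, 1.262, -1.26]
contact_force: [0.4, 1.5, -0.5]
grip_width: 0.0492
```

Run:
```python
from h import *
go(.5273,-.0196,.0255,-4.2)
t=C("top")
crop(t.im,280,170,440,340,4,"pics/t22.png")
edges(t,294,316,240,258,'L')
```

```text
move [0.1 0.3 0.4] turn [-0.    0.12 -0.1 ] | now [ 0.527  -0.0195  0.0258] yaw -4.08 grip 0.0492 F [ 0.4  1.5 -0.5] t 31.3
L line-frame y mid -0.0008 x mid -0.0026 x span 0.0371 slope deg 0.18 n 18
```

View pics/t22.png

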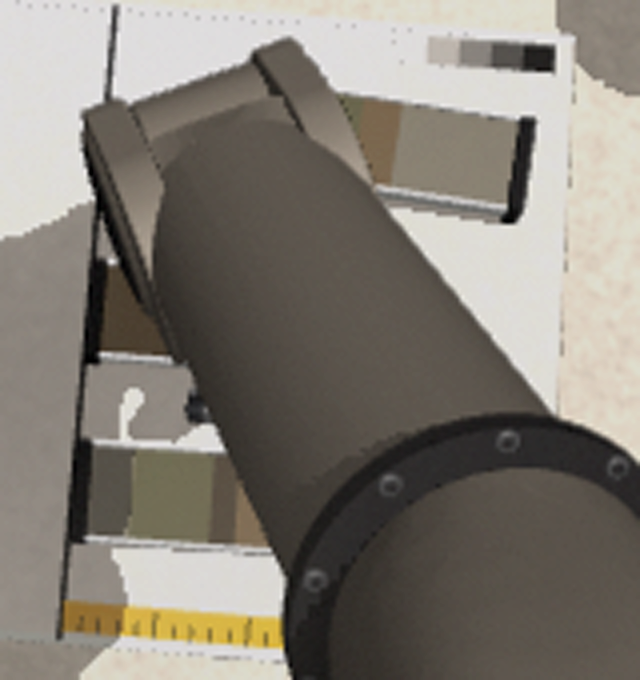

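>>> drive_tool:
  series:
    - [0,0,0,0,0,0,60]
    - [0,0,0,0,0,0,66]
    - [0,0,0,0,0,0,68]
    - [0,-30,0,0,0,0,70]
    - [0,-75,0,0,0,0,70]

```text
clock: 31.85
tcp_pos: [0.5247, -0.0211, 0.0995]
orientation: [-1.178, 1.267, -1.258]
contact_force: [0.5, 0.2, 0.3]
grip_width: 0.0699
```

Run:
```python
from h import *
go(.62,-.11,.12,-8.9)
```

```text
move [ 81.9 -21.2 101.3] turn [ 0.33  4.78 -0.05] | now [ 0.5247 -0.0211  0.0995] yaw -4.12 grip 0.0699 F [0.5 0.2 0.3] t 31.85
```

>>> drive_tool:
  series:
    - [20,-25,25,0,1,0,70]
    - [40,-25,50,0,2,0,70]
    - [60,-25,75,0,3,0,70]
    - [82,-25,101,0,4.8,0,70]
    - [82,-22,101,0,4.8,0,70]

```text
clock: 32.35
tcp_pos: [0.6223, -0.1156, 0.1211]
orientation: [-1.131, 1.329, -1.328]
contact_force: [-0.8, -0.0, 0.3]
grip_width: 0.0701
```

Run:
```python
from h import *
go(.62,-.11,.034,-8.9)
s=C("scene");t=C("top")
crop(s.im,220,130,400,290,4,"pics/s23.png")
edges(t,325,350,193,213,'L');edges(t,400,425,203,222,'R')
edges(t,294,316,240,258,'L');edges(t,285,310,283,304,'L')
```

```text
move [-5.3 87.1 -3. ] turn [ 0.14 -0.42  0.08] | now [ 0.6223 -0.1156  0.1211] yaw -9.32 grip 0.0701 F [-0.8 -0.   0.3] t 32.35
L line-frame y mid -0.0738 x mid 0.1049 x span 0.0430 slope deg -4.64 n 20
R line-frame y mid -0.2252 x mid 0.0951 x span 0.0391 slope deg 18.79 n 19
L line-frame y mid -0.0009 x mid -0.0026 x span 0.0371 slope deg 0.21 n 18
L line-frame y mid -0.0009 x mid -0.0982 x span 0.0423 slope deg 0.54 n 21
```

View pics/s23.png

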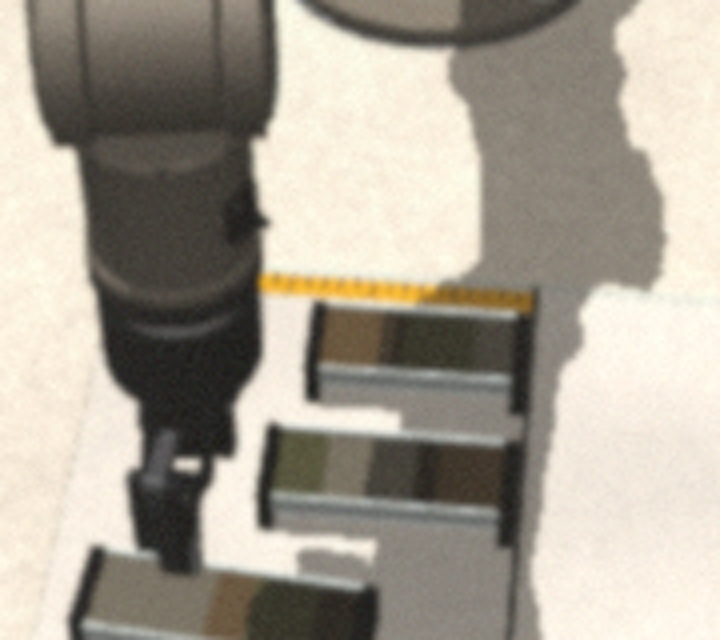

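>>> drive_tool:
  series:
    - [-6,20,-3,0,-0.4,0,70]
    - [-6,40,-3,0,-0.4,0,70]
    - [-6,60,-3,0,-0.4,0,70]
    - [-6,75,-3,0,-0.4,0,70]
    - [-6,82,-3,0,-0.4,0,70]

```text
clock: 32.95
tcp_pos: [0.6151, -0.1037, 0.0366]
orientation: [-1.141, 1.326, -1.312]
contact_force: [0.3, -0.1, 0.2]
grip_width: 0.0697
```

Run:
```python
from h import *
go(.619,-.107,.0255,-8.9)
```

```text
move [ 2.7 11.1  4.5] turn [ 0.57  0.35 -0.04] | now [ 0.6151 -0.1037  0.0366] yaw -8.54 grip 0.0697 F [ 0.3 -0.1  0.2] t 32.95
```

>>> drive_tool:
  series:
    - [0,4,4.5,0.5,0,0,70]
    - [0,11,4.5,0.5,0,0,70]
    - [0,11,4.5,0.5,0,0,60]
    - [0,11,4.5,0.5,0,0,52]
    - [0,11,4.5,0.5,0,0,40]

```text
clock: 33.45
tcp_pos: [0.621, -0.1045, 0.0267]
orientation: [-1.133, 1.317, -1.319]
contact_force: [2.9, -1.3, 2.0]
grip_width: 0.0493
```

>>> drive_tool:
  series:
    - [0,0,0,0,0,0,40]
    - [0,0,0,0,0,0,40]

```text
clock: 33.65
tcp_pos: [0.6206, -0.1045, 0.0267]
orientation: [-1.133, 1.318, -1.318]
contact_force: [-0.3, 0.7, -0.4]
grip_width: 0.0494
```

Run:
```python
from h import *
t=C("top")
edges(t,325,350,193,213,'L')
p=r.get_obs()["tcp_pos"][:2]-LP; a,b=p@LD,p@LN; print("tcp line frame",a,b)
go(.62,-.03,.0255,-4.1)
```

```text
L line-frame y mid -0.0741 x mid 0.1050 x span 0.0430 slope deg -4.31 n 20
tcp line frame 0.10182299092130548 -0.1523924609102217
move [-73.6   1.2 -11.7] turn [-0.08 -4.46 -0.05] | now [ 0.6206 -0.1045  0.0267] yaw -8.56 grip 0.049 F [ 0.7  0.7 -0.8] t 33.7
```

Run:
```python
from h import *
go(.6258,-.0314,.0260,-4.1)
```

```text
move [-73.1   0.7  -5.7] turn [-0.08 -4.46 -0.05] | now [ 0.6206 -0.1045  0.0267] yaw -8.56 grip 0.049 F [ 0.7  0.7 -0.8] t 33.7
```

>>> drive_tool:
  series:
    - [-15,0,-1,0,-0.9,0,40]
    - [-30,0,-2.5,0,-1.8,0,40]
    - [-45,0,-4,0,-2.7,0,40]
    - [-60,0,-5,0,-3.6,0,40]
    - [-71,0,-5.7,0,-4.4,0,40]

```text
clock: 34.2
tcp_pos: [0.6254, -0.0311, 0.0267]
orientation: [-1.174, 1.26, -1.26]
contact_force: [-0.1, -2.7, 0.8]
grip_width: 0.0494
```

>>> drive_tool:
  series:
    - [0,0,0,0,0,0,40]

```text
clock: 34.3
tcp_pos: [0.6255, -0.0278, 0.0267]
orientation: [-1.174, 1.258, -1.256]
contact_force: [1.2, 0.4, -0.2]
grip_width: 0.0493
```

Run:
```python
from h import *
go(.6258,-.0314,.0260,-4.1)
t=C("top")
crop(t.im,280,170,440,340,4,"pics/t24.png")
edges(t,297,320,193,212,'L')
```

```text
move [3.6 0.7 0.5] turn [-0.07  0.35 -0.18] | now [ 0.6255 -0.0278  0.0267] yaw -3.75 grip 0.0493 F [ 1.2  0.4 -0.2] t 34.3
L line-frame y mid 0.0027 x mid 0.1003 x span 0.0406 slope deg 0.04 n 19
```

View pics/t24.png

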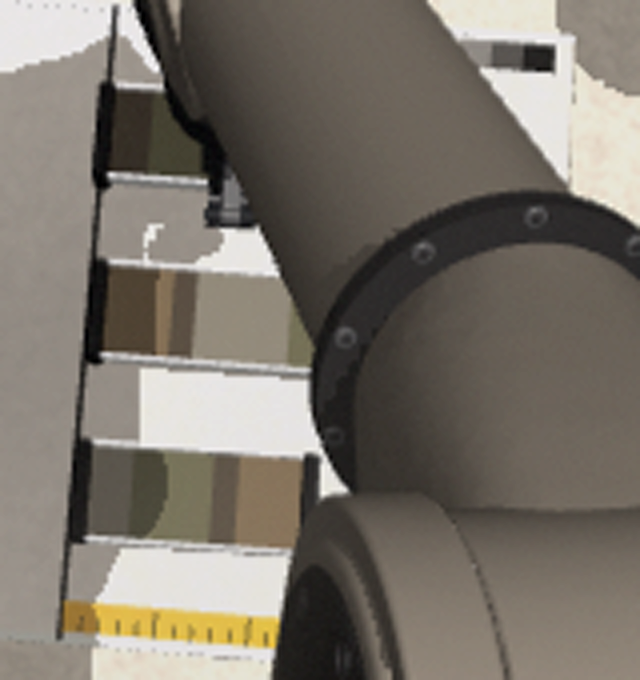

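Core C overshot by about 2.7 mm, so I'll pull it back 3.3 mm.

>>> drive_tool:
  series:
    - [1.5,0,0,0,0,0,40]
    - [3.3,0,0,0,0,0,40]
    - [3.3,0,0,0,0,0,40]

```text
clock: 34.65
tcp_pos: [0.6253, -0.0318, 0.0267]
orientation: [-1.173, 1.259, -1.256]
contact_force: [0.3, 2.9, 0.1]
grip_width: 0.0495
```

Run:
```python
from h import *
go(.6258,-.0314,.0260,-4.1)
t=C("top")
edges(t,297,320,193,212,'L')
```

```text
move [-0.4  0.7  0.5] turn [-0.07  0.27 -0.2 ] | now [ 0.6253 -0.0318  0.0267] yaw -3.83 grip 0.0495 F [0.3 2.9 0.1] t 34.65
L line-frame y mid -0.0009 x mid 0.1006 x span 0.0405 slope deg 0.19 n 19
```

>>> drive_tool:
  series:
    - [0,0,0,0,0,0,60]
    - [0,0,0,0,0,0,66]
    - [0,0,0,0,0,0,68]
    - [0,-30,0,0,0,0,70]
    - [0,-75,0,0,0,0,70]

```text
clock: 35.2
tcp_pos: [0.6228, -0.0325, 0.0998]
orientation: [-1.178, 1.264, -1.254]
contact_force: [1.1, 0.8, 0.5]
grip_width: 0.07
```

Run:
```python
from h import *
go(.445,.390,.17,-4)
```

```text
move [-409.8  -67.9 -206. ] turn [ 0.29  0.16 -0.17] | now [ 0.6228 -0.0325  0.0998] yaw -3.84 grip 0.07 F [1.1 0.8 0.5] t 35.2
```

>>> drive_tool:
  series:
    - [-20,-50,-10,0,0,0,40]
    - [-410,-80,-206,0,0,0,0]
    - [-410,-80,-206,0,0,0,0]
    - [-410,-80,-206,0,0,0,0]
    - [-410,-80,-206,0,0,0,0]

```text
clock: 35.7
tcp_pos: [0.5369, 0.1717, 0.1634]
orientation: [-1.177, 1.263, -1.255]
contact_force: [1.3, 1.0, 0.1]
grip_width: 0.0003
```

Run:
```python
from h import *
go(.445,.390,.17,-4)
```

```text
move [-211.6   -5.5 -106.5] turn [ 0.24  0.11 -0.16] | now [0.5369 0.1717 0.1634] yaw -3.89 grip 0.0003 F [1.3 1.  0.1] t 35.7
```

>>> drive_tool:
  series:
    - [-212,0,-106,0,0,0,0]
    - [-212,0,-106,0,0,0,0]
    - [-212,0,-106,0,0,0,0]
    - [-212,0,-106,0,0,0,0]
    - [-212,0,-106,0,0,0,0]

```text
clock: 36.2
tcp_pos: [0.4437, 0.3933, 0.1649]
orientation: [-1.177, 1.262, -1.253]
contact_force: [0.0, -0.9, -0.0]
grip_width: -0.0003
```

Run:
```python
from h import *
go(.445,.390,.055,-4)
t=C("top");s=C("scene")
for w in((285,310,283,304),(294,316,240,258),(297,320,193,212)): edges(t,*w,'L')
crop(t.im,100,150,540,345,1.8,"pics/t25.png")
crop(s.im,440,120,560,300,3.3,"pics/s25.png")
```

```text
move [  3.6 109.9   2. ] turn [ 0.24  0.23 -0.22] | now [0.4437 0.3933 0.1649] yaw -3.77 grip -0.0003 F [ 0.  -0.9 -0. ] t 36.2
L line-frame y mid -0.0007 x mid -0.0982 x span 0.0423 slope deg 0.50 n 21
L line-frame y mid -0.0006 x mid -0.0026 x span 0.0371 slope deg 0.23 n 18
L line-frame y mid -0.0007 x mid 0.1005 x span 0.0406 slope deg -0.15 n 19
```

View pics/t25.png

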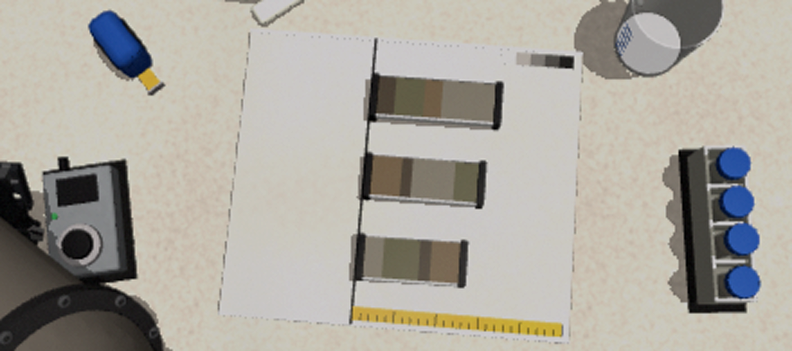

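View pics/s25.png

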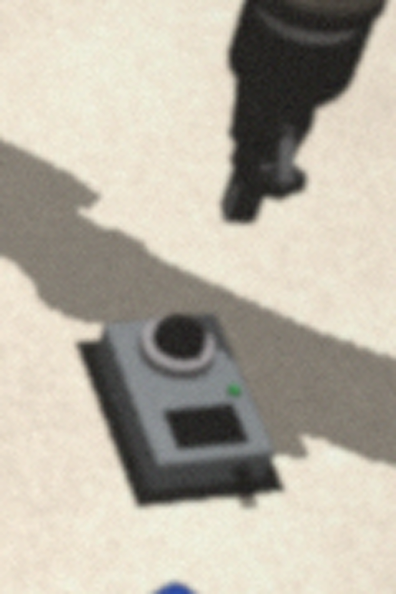

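All three cores are within 1 mm of the line and the four tubes are in the rack. Pressing the button now.

>>> drive_tool:
  series:
    - [3.5,40,2,0,0,0,0]
    - [3.5,75,2,0,0,0,0]
    - [3.5,95,2,0,0,0,0]
    - [3.5,106,2,0,0,0,0]
    - [3.5,106,2,0,0,0,0]

```text
clock: 36.8
tcp_pos: [0.4424, 0.393, 0.058]
orientation: [-1.182, 1.26, -1.246]
contact_force: [0.3, 0.9, -0.2]
grip_width: -0.0001
```

Run:
```python
from h import *
go(.445,.390,.043,-4)
t=C("top")
for w in((285,310,283,304),(294,316,240,258),(297,320,193,212)): edges(t,*w,'L')
```

```text
move [ 2.9 14.9  2.9] turn [ 0.4   0.61 -0.29] | now [0.4424 0.393  0.058 ] yaw -3.39 grip -0.0001 F [ 0.3  0.9 -0.2] t 36.8
L line-frame y mid -0.0007 x mid -0.0982 x span 0.0423 slope deg 0.45 n 21
L line-frame y mid -0.0006 x mid -0.0026 x span 0.0371 slope deg 0.18 n 18
L line-frame y mid -0.0007 x mid 0.1005 x span 0.0406 slope deg -0.17 n 19
```

>>> drive_tool:
  series:
    - [2.5,4,2.5,0,0,0,0]
    - [2.5,8,2.5,0,0,0,0]
    - [2.5,11,2.5,0,0,0,0]
    - [2.5,13,2.5,0,0,0,0]

```text
clock: 37.25
tcp_pos: [0.4469, 0.3917, 0.0494]
orientation: [-1.176, 1.258, -1.247]
contact_force: [-5.7, -9.4, 37.5]
grip_width: 0.0002
```

>>> drive_tool:
  series:
    - [0,-3,0,0,0,0,0]
    - [0,-3,0,0,0,0,0]

```text
clock: 37.45
tcp_pos: [0.4475, 0.3922, 0.0538]
orientation: [-1.174, 1.258, -1.247]
contact_force: [1.0, 1.0, 2.9]
grip_width: -0.0004
```

Run:
```python
from h import *
go(.445,.390,.05,-4)
s=C("scene");t=C("top")
crop(s.im,455,160,535,280,5,"pics/s26.png")
for w in((285,310,283,304),(294,316,240,258),(297,320,193,212)): edges(t,*w,'L')
```

```text
move [ 2.3  3.8 -2.4] turn [ 0.04  0.55 -0.49] | now [0.4475 0.3922 0.0538] yaw -3.45 grip -0.0004 F [1.  1.  2.9] t 37.45
L line-frame y mid -0.0007 x mid -0.0982 x span 0.0423 slope deg 0.53 n 21
L line-frame y mid -0.0006 x mid -0.0026 x span 0.0371 slope deg 0.23 n 18
L line-frame y mid -0.0007 x mid 0.1005 x span 0.0406 slope deg -0.14 n 19
```

View pics/s26.png

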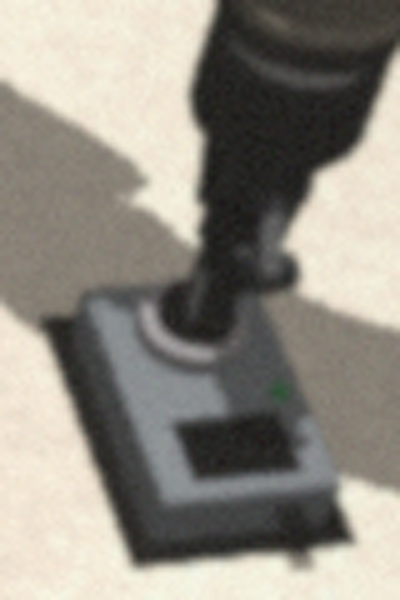

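>>> drive_tool:
  series:
    - [2,-6,-2,0,0,0,0]
    - [2,-6,-2,0,0,0,0]
    - [2,-6,-2,0,0,0,0]

```text
clock: 37.85
tcp_pos: [0.4451, 0.3899, 0.0588]
orientation: [-1.175, 1.258, -1.247]
contact_force: [0.4, 0.2, -0.5]
grip_width: -0.0001
```

Run:
```python
from h import *
go(.445,.390,.054,-4)
s=C("scene")
F=[r.get_obs()["contact_force"][2] for _ in range(3)];print(F)
crop(s.im,455,160,535,280,5,"pics/s27.png")
```

```text
move [-0.1  4.8 -0.1] turn [ 0.09  0.55 -0.46] | now [0.4451 0.3899 0.0588] yaw -3.45 grip -0.0001 F [ 0.4  0.2 -0.5] t 37.85
[np.float64(0.014898615442529496), np.float64(0.014898615442529496), np.float64(0.014898615442529496)]
```

View pics/s27.png

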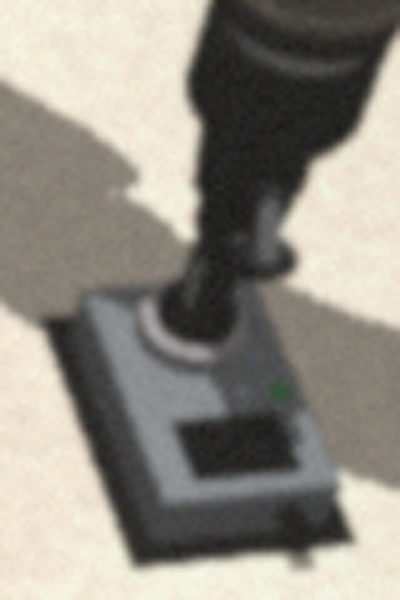

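Centred on the button now. I'll press again in 2 mm steps and watch the force.

>>> drive_tool:
  series:
    - [0,3,0,0,0,0,0]
    - [0,3,0,0,0,0,0]

```text
clock: 38.1
tcp_pos: [0.445, 0.3898, 0.0552]
orientation: [-1.176, 1.258, -1.247]
contact_force: [-0.0, -0.6, 2.1]
grip_width: 0.0002
```

>>> drive_tool:
  series:
    - [0,2,0,0,0,0,0]
    - [0,2,0,0,0,0,0]

```text
clock: 38.3
tcp_pos: [0.445, 0.3899, 0.053]
orientation: [-1.176, 1.258, -1.247]
contact_force: [-0.1, 0.5, 3.0]
grip_width: -0.0001
```

>>> drive_tool:
  series:
    - [0,2,0,0,0,0,0]
    - [0,2,0,0,0,0,0]

```text
clock: 38.5
tcp_pos: [0.445, 0.3898, 0.0509]
orientation: [-1.176, 1.258, -1.247]
contact_force: [-0.1, -0.4, 3.2]
grip_width: -0.0
```

>>> drive_tool:
  series:
    - [0,2,0,0,0,0,0]
    - [0,2,0,0,0,0,0]

```text
clock: 38.7
tcp_pos: [0.4451, 0.3899, 0.05]
orientation: [-1.176, 1.258, -1.247]
contact_force: [-3.0, -2.7, 12.9]
grip_width: 0.0003
```

The force follows the spring up to about 3–4 N and then hits a hard stop at z=0.050. That is about 6 mm below first contact, so the button is fully down. Lifting off.

>>> drive_tool:
  series:
    - [0,1,0,0,0,0,0]
    - [0,1,0,0,0,0,0]
    - [0,-15,0,0,0,0,0]
    - [0,-55,0,0,0,0,0]
    - [0,-105,0,0,0,0,0]

```text
clock: 39.2
tcp_pos: [0.4439, 0.3879, 0.1547]
orientation: [-1.181, 1.259, -1.248]
contact_force: [0.3, 0.8, -0.1]
grip_width: 0.0005
```

>>> drive_tool:
  series:
    - [-40,0,0,0,0,0,0]
    - [-80,0,0,0,0,0,0]
    - [-80,0,0,0,0,0,0]
    - [-80,0,0,0,0,0,0]

```text
clock: 39.6
tcp_pos: [0.4479, 0.4684, 0.155]
orientation: [-1.182, 1.258, -1.246]
contact_force: [0.4, -0.8, -0.6]
grip_width: -0.0002
```

Run:
```python
from h import *
s=C("scene");t=C("top");print(r.get_obs()["tcp_pos"],r.get_obs()["contact_force"])
for w in((285,310,283,304),(294,316,240,258),(297,320,193,212)): edges(t,*w,'L')
edges(t,345,375,286,307,'R');edges(t,360,390,243,261,'R');edges(t,370,395,200,218,'R')
cv2.imwrite("pics/s28.png",s.im)
crop(t.im,100,150,540,345,1.8,"pics/t28.png")
```

```text
[0.44882004 0.46638392 0.1546257 ] [-0.20606391  0.53903818  0.7526545 ]
L line-frame y mid -0.0006 x mid -0.0982 x span 0.0423 slope deg 0.46 n 21
L line-frame y mid -0.0006 x mid -0.0026 x span 0.0371 slope deg 0.22 n 18
L line-frame y mid -0.0006 x mid 0.1005 x span 0.0406 slope deg -0.17 n 19
R line-frame y mid -0.1309 x mid -0.0941 x span 0.0420 slope deg 0.42 n 21
R line-frame y mid -0.1462 x mid 0.0022 x span 0.0369 slope deg -0.15 n 18
R line-frame y mid -0.1603 x mid 0.0980 x span 0.0380 slope deg 0.77 n 18
```

View pics/s28.png

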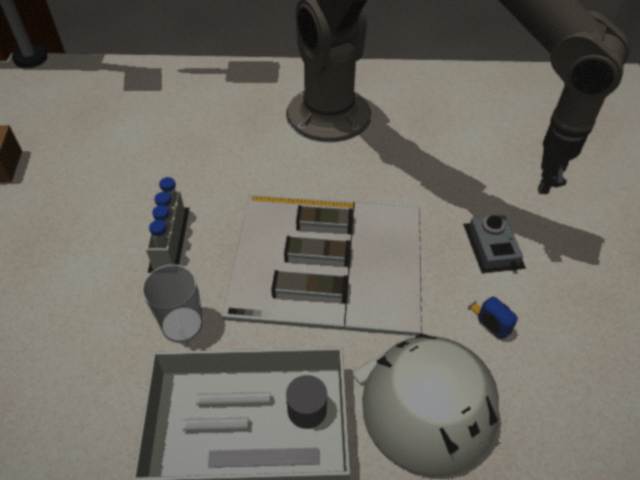

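View pics/t28.png

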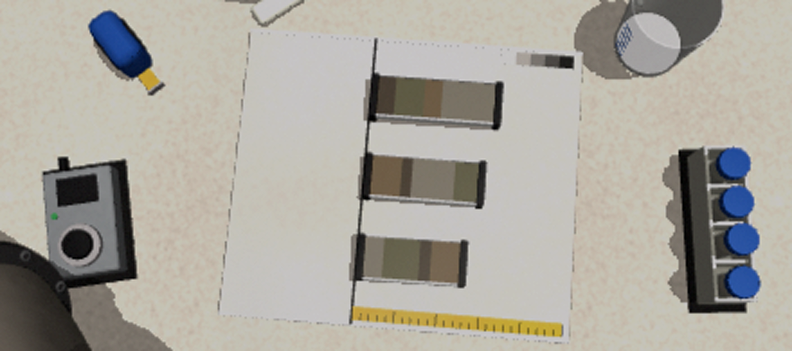

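Both views show four tubes in the rack, three cores on the line, the button out and the arm clear. I'll check the cap heights, then hand in.

Run:
```python
from h import *
cs={}
for n in("top","scene"):
    c=C(n); m=cv2.inRange(cv2.cvtColor(c.im,cv2.COLOR_BGR2HSV),(105,110,50),(130,255,255))
    if n=="top": m[:,:440]=0
    else: m[:,250:]=0
    m=cv2.erode(m,np.ones((2,2)))
    k,l,st,ce=cv2.connectedComponentsWithStats(m); cs[n]=(c,sorted([tuple(ce[i]) for i in range(1,k) if st[i,4]>40],key=lambda p:p[1]))
t,T=cs["top"];s,S=cs["scene"];print(len(T),len(S))
for a,b in zip(T,S[::-1]): print([np.round(v,4) for v in tri(t,a,s,b)])
```

```text
4 2
[array([ 0.5273, -0.3527,  0.151 ]), np.float64(0.0013)]
[array([ 0.4794, -0.34  ,  0.1903]), np.float64(0.0029)]
```

Run:
```python
from h import *
c=C("top");s=C("scene")
m=cv2.inRange(cv2.cvtColor(c.im,cv2.COLOR_BGR2HSV),(105,110,50),(130,255,255));m[:,:440]=0
k,l,st,ce=cv2.connectedComponentsWithStats(m); T=sorted([tuple(ce[i]) for i in range(1,k) if st[i,4]>40],key=lambda p:p[1])
for a,b in zip(T,[(157.7,228.5),(161,212.5),(163,198.8),(167.3,184.5)]): print([np.round(v,4) for v in tri(c,a,s,b)])
r.hand_in()
```

```text
[array([ 0.5361, -0.3654,  0.1096]), np.float64(0.0018)]
[array([ 0.4922, -0.3658,  0.1124]), np.float64(0.0018)]
[array([ 0.451 , -0.369 ,  0.1125]), np.float64(0.0019)]
[array([ 0.404 , -0.368 ,  0.1103]), np.float64(0.0015)]
the job is handed in; nothing more can be done
```

The board is laid out, the photograph is taken, and the job is handed in at about 40 s of the 210 s allowed. My last checks all passed, though `hand_in` gives no verdict.

- **Tubes:** all four stand cap up, one to a cell. Their cap centres measured 110–112 mm above the bench, where about 111 mm is expected for a tube on the cell floor.
- **Cores:** I slid all three along the board in a light grip. Their ends measure 0.6 mm short of the line's middle and square to within 0.8°. Checking from the far ends and the known lengths puts them 0.3–1.2 mm short. I saw no core knocked aside.
- **Button:** I pressed it twice with everything in place. The second, centred press followed the spring to a hard stop about 6 mm down, and in the last pictures the button looks to be out again.
- **Bystanders:** the jug and the tape measure look unmoved in the pictures.

These things did not go cleanly:
- **Second tube:** it hit a rack wall on the first try, at about 60 N on the wrist. It slipped about 8 mm up in the grip, so I re-aimed and seated it.
- **Core C:** it overshot the line by about 3 mm, and I pulled it back.
- **First button press:** it was slightly off centre and reached about 38 N through the fingertips.

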